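Seat the coffee jug and switch the machine on

TASK

Set the coffee jug fully home on the coffee maker's seat, down over its two pegs with its handle to the front, and let go of it; keep it upright on the way. Then lift the hinged splash guard on the machine's side pod fully open, push the toggle switch under it all the way to the rear, and lower the guard again until it is shut. Leave the other things on the worktop where they stand.

Things in the scene. Friction and masses are not known exactly. Their poses are not given: they have to be found in the camera images.
- coffee_maker: aluminium and grey filter coffee maker, fixed. Origin on the worktop below the centre of the jug seat; x to its rear, y to its left, z up; its front (-x) roughly faces the robot. In mm: foot plate x -70 to 125, y +-70, its top (the seat) at z 25; rear column x 70 to 125, y +-60, up to the brew head. The space over the seat is open at the front and on the left (+y) side
- brew_head (a point): middle of the lower front edge of the brew head that overhangs the seat, at (-68, 0, 220) mm in the machine's frame, with its axes. The head spans x -68 to 125, y +-60, z 220 to 306; a round outlet (radius 18) at x 0, y 0 reaches down to z 214. The seated jug's handle is only 20 mm before it, so a tool on the handle must lean back to the robot, 30 to 45 degrees
- pod (a point): middle of the top of the switch pod on the machine's right, at (-22, -145, 55) mm in the machine's frame, with its axes. The pod spans x -75 to 30, y -190 to -100, z 0 to 55 and carries toggle and guard
- seat (a point): centre of the jug seat, on its top surface 25 mm above the worktop; axes as the coffee maker's. Two steel pegs, 12 mm in diameter and 13 mm high with tapered tips, stand at y = +24 and y = -24 mm, x = 0
- jug: insulated steel jug with black foot, lid and loop handle, 148 mm high, 104 mm in diameter, 0.28 to 0.46 kg, loose and upright. Origin at the centre of its underside; z up; handle at -x, small spout at +x. Two round holes in the underside, 16 mm wide, 15 mm deep, at x 0, y +24 and -24 mm, take the pegs. Seated, its origin and axes coincide with seat's
- jug_handle (a point): grip point, centre of the upright bar of the jug's handle, at (-88, 0, 82) mm in the jug's frame; axes as the jug's. The bar is 16 mm wide (y), 14 mm deep (x), straight from z 30 to 122; the gap between bar and jug wall is 29 mm
- guard (a joint): hinge of the splash guard, rad: 0 shut, 1.9 fully open (stop). Friction (about 0.07 N m) keeps it where it is left
- guard_hinge (a point): point on the guard's hinge line, at (0, -145, 55) mm in the machine's frame, with its axes; the line runs along y, the guard's front swings up and to the rear as it opens. The guard is a grey hollow hood, 75 long (x), 66 wide, 37 mm high when shut, reaching forward from the hinge over the toggle
- guard_tab (a point): grip point on the guard's tab, 101 mm before and 20 mm above the hinge when shut; turns with the guard. The tab is an upright plate 12 mm thick (y), 20 mm high, 39 mm long, standing forward from the middle of the hood's front wall; the point is 26 mm before that wall, 13 mm behind the tab's end. Shut, the tab overhangs the pod's front
- toggle (a joint): toggle switch, rad: 0 off (leans to the front, 0.45 from upright), 0.9 on (leans as far to the rear, stop). Stays where it is left; turning it takes about 1 to 2 N at the tip
- toggle_tip (a point): tip of the black toggle, a paddle 28 mm long, 20 mm wide (y) and 8 mm thick that pivots about a y line on the pod's top, at (-38, -145, 55) mm in the coffee maker's frame; covered by the guard when that is shut
- mug_blue: bystander: white mug with a blue band, 85x116x91 mm, origin at the centre of its underside
- canister_sugar: bystander: green round canister with a wooden lid, 97x97x130 mm, origin at the centre of its underside
- tin_fish: bystander: low round tin, 86x86x40 mm, origin at the centre of its underside
Mind the look-alikes: they are no part of the job. What is meant by the jug is not white, and is the larger of those in its own colour.

How it is judged:
By the outcome, as a careful person would: the job done as asked, in the order asked, and still so for the second after the job is handed in, with the robot touching nothing.
It also fails if it takes over 70 s, if anything falls off the work surface, if the arm or the gripper's body presses on something with over 40 N, if the wrist force passes 120 N, or if a joint passes its speed limit or range.

ROBOT

A 6-joint arm with a two-finger parallel gripper is mounted at the origin on a cart in front of the work surface, level with it; the furniture and walls round the work are solid. World frame = base frame: x ahead of the robot, y to its left, z up, the work surface at z = 0. Lengths are in mm, angles in rad, forces in N, time in s.
With the tool pointing down it reaches from about 275 to 825 mm from the base axis. Payload 4.9 kg.
Tool frame: the origin (TCP) lies on the centre line of the jaws, within the pads' length; the fingertips stand manip.nose_length ahead of it and the grasp point (between the pads) lies 2 mm behind it (manip.nose_length is the distance from the TCP to the fingertips, in mm); z points along the fingers, y is the line along which they close (so a half turn about z gives the same grasp; the last joint's range is limited). The gripper opens to 85 mm and grips with 20 to 120 N. Pads are 22 mm wide; open, the fingers measure 114 mm over their backs; the gripper's body (76 mm by 85 mm) begins 54 mm behind the grasp point. The pads swing forward as they close: fully open they stand 13 mm farther back than shut.
Start: joints at [-1.418, 0.326, -0.193, 1.052, 0, 1.437], TCP at [155.598, -527.549, 248.281] pointing down, gripper open.
Joint ranges: [-2.65, 2.65], [-0.97, 1.79], [-1.3, 1.35], [-1.93, 2.1], [-1.47, 1.37], [-3.14, 3.14]. Speed limits (rad/s): [2.57, 2.57, 3.14, 3.14, 3.14, 3.14].

INTERFACE

Orientations are given as a unit quaternion [w, x, y, z].
In Python, from station import manip gives the robot as it stands.
- The arm moves only by the tool carry_out, never from a script. Its argument "targets" is text: rows parted by semicolons, each of 5 numbers parted by spaces: the shift along the tool's x, y, z in units of 30 mm (1.0 is 30 mm), then the turn about the tool's z in units of 6 degrees (1.0 is 6 degrees), then the opening, from 0 (shut) to 1 (fully open). A call has 1 to 20 rows; each row is the pose to reach, as a shift and turn from the pose commanded when the call began, along the tool's axes at that moment; what a row does not reach only later rows make up. A row lasts 1/12 s, in which the tool goes at most 41.7 mm and 7.16 degrees, less where a joint would pass 70% of its speed; a pose out of reach is approached as far as the arm can. A call with a gripper value outside its range is refused whole. The fingers move at their own pace and stop on an object; "force" is the grip in N (left out, the last holds). Time passes only in rows, so rows that repeat a pose let the fingers close. It gives the time, the measured TCP pose, the force, the opening and the grip force at its end, in the units of the state.
- manip.sense(): the state, without advancing time (a new reading comes with each control period).
- manip.capture(name): name is "scene" or "top" or "wrist"; returns (picture, depth): 480x640x3 uint8, blue, green, red; 480x640 float32, mm along the optical axis (not along the pixel's ray), 0 where there is no reading.
- manip.calibration(name): a dict with "intrinsics" (3x3 intrinsics, pixels), "distortion" ([k1, k2, p1, p2, k3] as OpenCV has them; the pictures are not rectified), "T" (4x4, takes a point from camera to world coordinates). Camera axes: x right, y up, looking along -z (the intrinsics and any distortion apply to the point x, -y, -z); pixel columns grow to the right and rows downward; lengths in mm; the calibration is good to about 2 mm. A picture is of the moment at which its call begins: read the wrist's pose just before it. calibration takes no time and is no camera call; for the wrist camera it gives the pose at the moment of the call.
- manip.close_job(): hands the job in; it is judged then, once.
The state is a dict: "clock": time; "q": joint angles; "joint_vel": joint speeds; "effort": joint torques, N m; "position": TCP position; "ee_rot": TCP orientation; "force": force on the tool from outside, world axes, zero at the start; "torque": the same for the moment, N m; "finger_gap": finger opening in mm; "finger_force": force on a finger pad.
Only numpy, scipy, OpenCV 4.12 (cv2) and the standard library are available. Lean on these libraries where they do the work, as an engineer would, in place of code of your own. Each camera call takes 0.05 s, during which the arm holds its last target. There are 200 camera calls.

## Working session

There is one attempt and no reset: what is moved stays moved. The work goes in short steps, Python scripts to look and compute and a tool call to move; the robot and the scene stay as the last step left them, time stands still between calls to the robot, and variables do not carry over. Pictures are saved under pics/ and viewed, at most 10 in all, crops included, and the job is handed in when it is done.

Besides the shell and the picture viewer there is one more tool, called after "Emit:" as name(argument=value, ...) on one line, values as JSON. carry_out: Moves the arm, as the interface text tells. Its arguments: {"type":"object","properties":{"targets":{"type":"string"},"force":{"type":"number"}},"required":["targets"]}

```bash
ls; mkdir -p pics; python3 - <<'E'
from station import manip
import cv2,numpy as np
s=manip.sense();print(s);print(manip.nose_length)
for n in("scene","top"):
    p,d=manip.capture(n);cv2.imwrite(f"pics/{n}0.png",p);np.save(f"{n}0.npy",d)
    c=manip.calibration(n);print(n,c);np.savez(f"{n}0c.npz",**c)
E
```

```text
pics
{'clock': 0.0, 'q': array([-1.41823482e+00,  3.26938495e-01, -1.93562897e-01,  1.05199320e+00,
       -2.93003858e-06,  1.43659385e+00]), 'joint_vel': array([-6.99980007e-05, -6.14916737e-04,  7.80142401e-04,  1.88773940e-04,
        3.40448826e-04, -2.08951245e-03]), 'effort': array([ 1.82321128e-04, -4.43397403e+01,  2.62441117e+01,  1.54105603e-02,
       -1.82170079e-04, -7.12023891e-06]), 'position': array([ 155.49373705, -527.00087037,  247.51270223]), 'ee_rot': array([-8.49084891e-04,  9.89738044e-01,  1.42891161e-01, -9.25948816e-06]), 'force': array([-0.27272344, -0.52152818, -0.55568612]), 'torque': array([-0.00424898,  0.00884006, -0.02302182]), 'finger_force': 0.0, 'finger_gap': 85.77818422010056}
17.0
scene {'intrinsics': array([[437.24083175,   0.        , 320.94197102],
       [  0.        , 437.24083175, 243.5777951 ],
       [  0.        ,   0.        ,   1.        ]]), 'distortion': array([-0.05157567,  0.        ,  0.        ,  0.        ,  0.        ]), 'T': array([[-6.83923126e-01,  5.23956321e-01, -5.07660252e-01,
         3.42422101e+01],
       [-7.29546537e-01, -4.88015270e-01,  4.79169016e-01,
         4.67445387e+02],
       [ 3.31768000e-03,  6.98076551e-01,  7.16015449e-01,
         8.78135722e+02],
       [ 0.00000000e+00,  0.00000000e+00,  0.00000000e+00,
         1.00000000e+00]])}
top {'intrinsics': array([[604.17812995,   0.        , 332.00694105],
       [  0.        , 604.17812995, 243.91496673],
       [  0.        ,   0.        ,   1.        ]]), 'distortion': array([-0.11690913,  0.        ,  0.        ,  0.        ,  0.        ]), 'T': array([[-1.67363171e-01,  9.21959527e-01, -3.49256638e-01,
         2.97449203e+01],
       [-9.85859748e-01, -1.59512961e-01,  5.13436740e-02,
         5.48504653e+01],
       [-8.37417120e-03,  3.52911101e-01,  9.35619382e-01,
         1.57281033e+03],
       [ 0.00000000e+00,  0.00000000e+00,  0.00000000e+00,
         1.00000000e+00]])}
```

View pics/scene0.png

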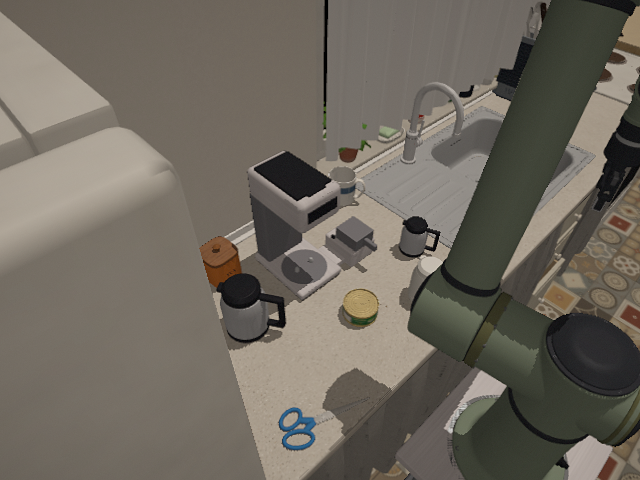

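View pics/top0.png

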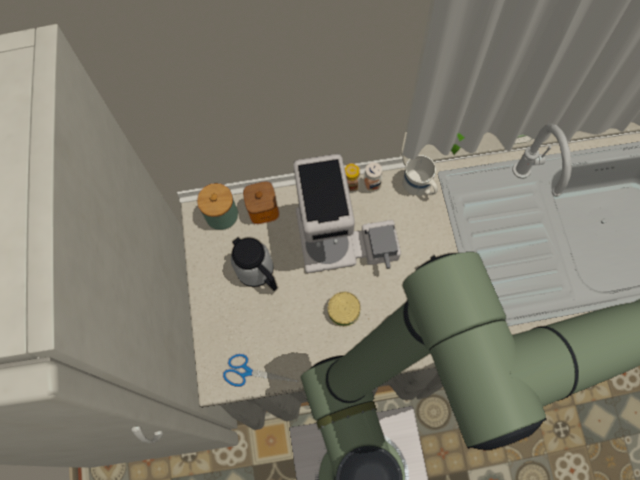

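```bash
cat > h.py <<'E'
import numpy as np,cv2
def cloud(d,c):
    K,D,T=c["intrinsics"],c["distortion"],c["T"]
    v,u=np.mgrid[0:480,0:640]
    p=cv2.undistortPoints(np.stack([u,v],-1).reshape(-1,1,2).astype(np.float64),K,D).reshape(480,640,2)
    P=np.stack([p[...,0]*d,-p[...,1]*d,-d],-1)
    W=P@T[:3,:3].T+T[:3,3]; W[d<=0]=np.nan
    return W
def proj(P,c):
    P=np.atleast_2d(P);T=c["T"];q=(P-T[:3,3])@T[:3,:3]
    q=q*[1,-1,-1]
    return cv2.projectPoints(q,np.zeros(3),np.zeros(3),c["intrinsics"],c["distortion"])[0].reshape(-1,2)
E
python3 - <<'E'
from h import *
im=[cv2.imread(f"pics/{n}0.png") for n in("scene","top")]
a=cv2.resize(im[1][140:320,180:420],(800,600),interpolation=cv2.INTER_CUBIC);cv2.imwrite("pics/topc.png",a)
a=cv2.resize(im[0][140:350,200:480],(800,600),interpolation=cv2.INTER_CUBIC);cv2.imwrite("pics/scc.png",a)
for n,jb,mb in(("top",(230,215,285,300),(290,150,360,245)),("scene",(210,265,292,345),(235,145,350,235))):
    d=np.load(n+"0.npy");c=np.load(n+"0c.npz");W=cloud(d,c)
    def sub(b): return W[b[1]:b[3],b[0]:b[2]].reshape(-1,3)
    m=sub(mb);z=m[:,2];h=m[(z>297)&(z<325)];print(n,"head",len(h),np.median(h[:,2]),cv2.minAreaRect(h[:,:2].astype(np.float32)))
    j=sub(jb);z=j[:,2];
    for lo,hi in((140,165),(100,135),(60,100),(25,60)):
        k=j[(z>lo)&(z<hi)]
        if len(k)>5: print(lo,len(k),np.median(k,0),cv2.minAreaRect(k[:,:2].astype(np.float32)))
    if n=="top":
        for u,v in((217,200),(345,305),(378,240),(386,262),(320,245),(200,280)):print(u,v,W[v,u].round())
E
```

```text
top head 2992 304.17098271980205 ((638.0126342773438, -15.081928253173828), (186.59317016601562, 113.78364562988281), 0.3404437303543091)
140 740 [579.3943756  189.16651151 146.38432857] ((579.4083862304688, 189.54632568359375), (80.73796081542969, 82.78427124023438), 67.324462890625)
100 480 [541.00736142 168.49937898 120.13715999] ((571.1118774414062, 176.0292205810547), (135.51382446289062, 99.50540924072266), 63.56796646118164)
60 237 [534.48312634 174.70125133  83.93917341] ((610.953369140625, 191.96084594726562), (231.40591430664062, 103.54694366455078), 4.365685939788818)
25 336 [555.12963882 165.99402619  39.58277584] ((617.7269287109375, 185.2653045654297), (129.6598358154297, 227.33518981933594), 83.86309814453125)
217 200 [754. 258. 106.]
345 305 [429. -34.  36.]
378 240 [ 574. -148.   89.]
386 262 [ 513. -158.   79.]
320 245 [610.   3.  25.]
200 280 [573. 342.   5.]
scene head 2526 305.2047196124349 ((638.1240234375, -14.871749877929688), (112.31133270263672, 186.6284942626953), 89.64923095703125)
140 885 [574.00017694 193.70481562 146.92279132] ((577.5983276367188, 191.2394561767578), (81.93619537353516, 79.15906524658203), 12.772846221923828)
100 818 [538.6323597  202.05129913 119.71088236] ((556.9243774414062, 185.9549560546875), (145.6830596923828, 77.84290313720703), 49.78116226196289)
60 738 [539.24765911 196.10049398  79.72067511] ((613.3117065429688, 190.34475708007812), (236.14988708496094, 106.61702728271484), 0.8476801514625549)
25 910 [555.37049652 169.32560901  38.70950204] ((618.7413330078125, 154.00469970703125), (205.40643310546875, 215.76856994628906), 50.32802963256836)
```

View pics/topc.png

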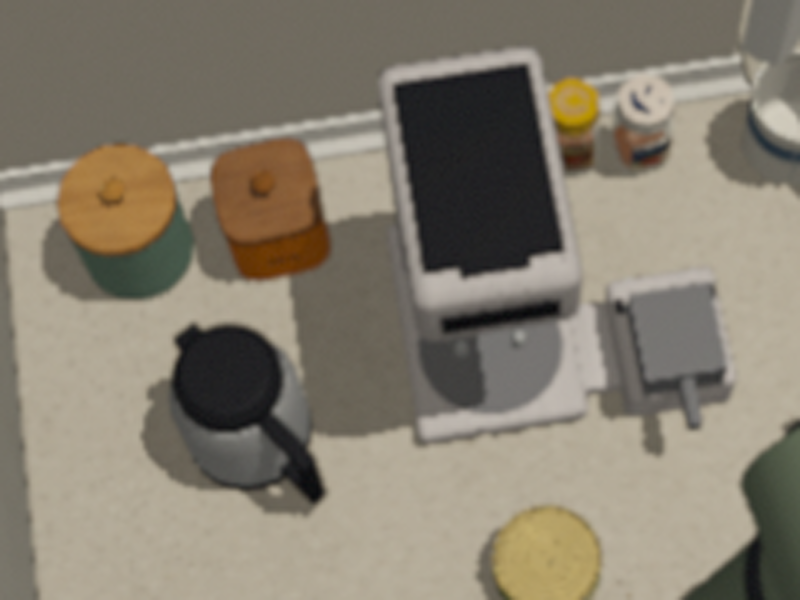

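View pics/scc.png

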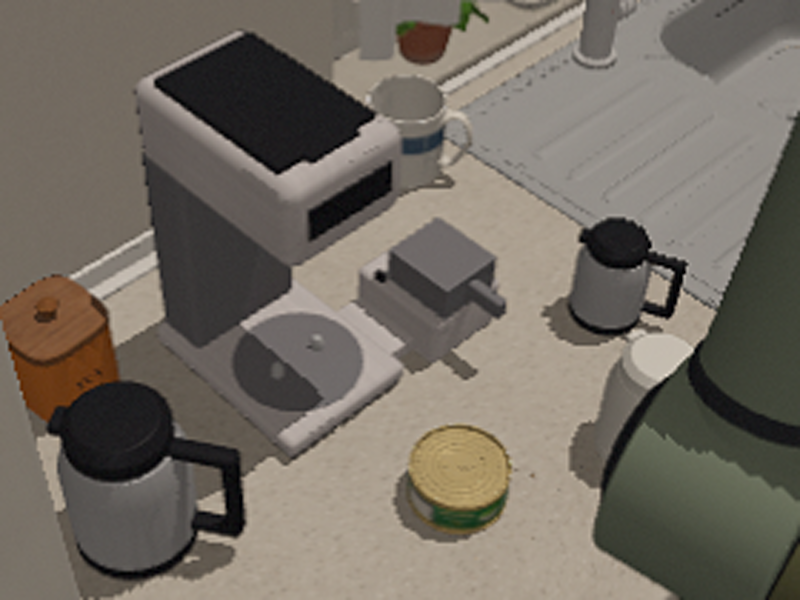

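The large steel jug at scene (245,305) / top (250,262) is the one wanted. The look-alikes are the small steel jug at scene (415,237) and the white jug at scene (428,280). The crop shows the large jug with its handle pointing front-right. The pegs show at crop (518,338) and (462,348).

```bash
python3 - <<'E'
from h import *
from scipy.optimize import least_squares
c=np.load("top0c.npz");W=cloud(np.load("top0.npy"),c);c2=np.load("scene0c.npz");W2=cloud(np.load("scene0.npy"),c2)
def ray(u,v,z,c):
    p=cv2.undistortPoints(np.array([[[u,v]]],float),c["intrinsics"],c["distortion"])[0,0]
    d=c["T"][:3,:3]@[p[0],-p[1],-1];o=c["T"][:3,3];return o+d*(z-o[2])/d[2]
sx=280/800;sy=210/600
for u,v in((518,338),(462,348)):print("peg top",ray(180+u*.3,140+v*.3,36,c).round(1))
for u,v in((316,341),(278,370)):print("peg scene",ray(200+u*sx,140+v*sy,36,c2).round(1))
for w,n in((W,"t"),(W2,"s")):
    P=w.reshape(-1,3);P=P[np.isfinite(P).all(1)]
    J=P[(np.hypot(P[:,0]-579,P[:,1]-190)<130)&(P[:,1]>95)&(P[:,0]<660)]
    b=J[(J[:,2]>30)&(J[:,2]<100)&(np.hypot(J[:,0]-579,J[:,1]-190)<62)]
    r=least_squares(lambda q:np.hypot(b[:,0]-q[0],b[:,1]-q[1])-q[2],[579,190,50],loss="soft_l1");print(n,"cyl",r.x.round(1),len(b))
    k=J[(J[:,2]>25)&(J[:,2]<140)&(np.hypot(J[:,0]-579,J[:,1]-190)>62)];
    k=k[(k[:,0]<560)]
    print("handle",len(k),np.median(k,0).round(1),cv2.minAreaRect(k[:,:2].astype(np.float32)),k[:,2].max())
    t=k[k[:,2]>110];d=np.median(t,0)[:2]-r.x[:2];print(np.median(t,0).round(1),np.degrees(np.arctan2(d[1],d[0])))
    # foot plate, guard
    F=P[(np.abs(P[:,2]-25)<5)&(np.abs(P[:,1]+15)<85)&(P[:,0]>525)&(P[:,0]<690)];print("foot",F.min(0).round(),F.max(0).round(),np.median(F,0).round(1),cv2.minAreaRect(F[:,:2].astype(np.float32)))
    G=P[(P[:,2]>86)&(P[:,2]<100)&(np.abs(P[:,1]+155)<60)&(np.abs(P[:,0]-575)<60)];print("guardtop",len(G),np.median(G,0).round(1),cv2.minAreaRect(G[:,:2].astype(np.float32)))
    G=P[(P[:,2]>62)&(P[:,2]<90)&(np.abs(P[:,1]+155)<30)&(P[:,0]<530)&(P[:,0]>480)];print("tab",len(G),np.median(G,0).round(1),G.min(0).round(),G.max(0).round())
E
```

```text
peg top [609.1 -39.8  36. ]
peg top [608.2   6.7  36. ]
peg scene [607.9 -37.3  36. ]
peg scene [605.1  10.8  36. ]
t cyl [581.2 189.8  51.7] 324
handle 164 [506.8 143.7 116.9] ((514.09765625, 145.94261169433594), (32.89304733276367, 15.280038833618164), 32.628639221191406) 136.99601934155044
[512.9 145.  125.8] -146.72117871844068
foot [540. -99.  20.] [690.  52.  30.] [584.8 -16.9  24.6] ((615.156005859375, -23.58556365966797), (149.2322540283203, 151.7365264892578), 0.06124374642968178)
guardtop 661 [ 573.6 -159.3   91.9] ((564.6055908203125, -159.8458709716797), (98.11272430419922, 66.64103698730469), 0.1557561606168747)
tab 63 [ 512.4 -158.2   81.4] [ 499. -166.   64.] [ 529. -153.   87.]
s cyl [579.9 189.9  52.3] 897
handle 328 [505.  147.7  89.1] ((512.7252807617188, 147.259033203125), (33.590335845947266, 16.82643699645996), 32.40517044067383) 130.42721935965778
[511.  148.5 126. ] -149.02051895565
foot [ 540. -100.   20.] [690.  57.  30.] [608.  -12.6  24.6] ((615.1259765625, -21.714759826660156), (156.8401336669922, 150.1516876220703), 89.74826049804688)
guardtop 549 [ 570.8 -157.9   91.7] ((565.3492431640625, -159.19422912597656), (92.86693572998047, 69.79386138916016), 0.6746031641960144)
tab 99 [ 511.6 -155.8   80.8] [ 497. -166.   65.] [ 530. -151.   87.]
```

Emit:
carry_out(targets="0 0 -1 0 1;0 0 -2 0 1;0 0 -3 0 1;0 0 -5 0 1;0 0 -7 0 1;0 0 -9 0 1;0 0 -11 0 1;0 0 -13 0 1;0 0 -15 0 1;0 0 -17 0 1;0 0 -17 0 1;0 0 -17 0 1")

```text
clock: 1.1
position: [149.3, -508.2, 641.5]
ee_rot: [0.02, 0.99, 0.143, 0.001]
force: [0.0, 1.3, 0.4]
finger_gap: 85.3
finger_force: 0.0
```

```bash
python3 - <<'E'
from station import manip
s=manip.sense();print({k:s[k] for k in("clock","q","position","ee_rot")})
E
```

```text
{'clock': 1.1, 'q': array([-1.42530681e+00,  4.23641988e-01,  9.96135393e-01,  2.10309515e+00,
        1.67878236e-03,  1.42959209e+00]), 'position': array([ 149.34122796, -508.2352053 ,  641.49196978]), 'ee_rot': array([2.00940842e-02, 9.89540787e-01, 1.42844251e-01, 8.82277931e-04])}
```

Emit:
carry_out(targets="0 0 0 0 1;0 0 0 0 1")

```text
clock: 1.27
position: [149.1, -505.5, 640.6]
ee_rot: [0.017, 0.99, 0.143, 0.001]
force: [-0.4, -0.4, -0.7]
finger_gap: 85.2
finger_force: 0.0
```

Emit:
carry_out(targets="0 0 -2 0 1;0 0 -4 0 1;0 0 -6 0 1;0 0 -8 0 1;0 0 -8 0 1;0 0 -8 0 1")

```text
clock: 1.77
position: [134.9, -455.7, 674.1]
ee_rot: [0.036, 0.989, 0.143, 0.001]
force: [0.2, -0.7, 0.0]
finger_gap: 85.4
finger_force: 0.0
```

Emit:
carry_out(targets="0 0 1 0 1;0 0 2 0 1;0 0 3 0 1;0 0 3 0 1")

```text
clock: 2.1
position: [135.9, -459.9, 575.1]
ee_rot: [0.027, 0.989, 0.143, 0.002]
force: [-0.5, -0.3, -1.3]
finger_gap: 85.6
finger_force: 0.0
```

```bash
cat >> h.py <<'E'
from scipy.spatial.transform import Rotation as Rn
from station import manip
def st(): 
    s=manip.sense();R=Rn.from_quat(s["ee_rot"],scalar_first=True).as_matrix();return s,R
def units(target,s=None):
    s,R=st();z=R[:,2]
    print("t",round(s["clock"],2),"p",s["position"].round(1),"q",s["q"].round(3),"F",s["force"].round(1),"gap",round(s["finger_gap"],1),"ff",round(s["finger_force"],1))
    print("zaxis",z.round(3),"tilt",np.degrees(np.arccos(-z[2])).round(2),"yang",np.degrees(np.arctan2(R[1,1],R[0,1])).round(2),"y_z",R[2,1].round(3))
    for t in np.atleast_2d(target): print("units to",t,(R.T@(t-s["position"])/30).round(2))
E
python3 -c "
from h import *
units([[506,143,330]])"
```

```text
t 2.1 p [ 135.9 -459.9  575.1] q [-1.44   0.166  0.424  1.776  0.004  1.415] F [-0.5 -0.3 -1.3] gap 85.6 ff 0.0
zaxis [ 0.011 -0.053 -0.999] tilt 3.11 yang -73.56 y_z 0.054
units to [506 143 330] [ 17.55 -16.2    7.23]
```

Emit:
carry_out(targets="0.9 -0.8 0.3 -0.9 1;1.8 -1.6 0.6 -1.8 1;2.7 -2.4 0.9 -2.7 1;3.6 -3.3 1.2 -3.6 1;4.5 -4.1 1.5 -4.5 1;5.4 -5 1.8 -5.4 1;6.3 -5.8 2.1 -6.3 1;7.2 -6.6 2.4 -7.2 1;8.1 -7.5 2.7 -8.1 1;9 -8.3 3 -9 1;9.9 -9.1 3.4 -9.9 1;10.8 -10 3.8 -10.8 1;11.7 -10.8 4.2 -11.7 1;12.6 -11.6 4.6 -12.6 1;13.5 -12.5 5 -13.5 1;14.4 -13.3 5.4 -14.4 1;15.3 -14.1 5.8 -15.3 1;16.2 -15 6.3 -16.2 1;17 -15.7 6.8 -16.4 1;17.55 -16.2 7.23 -16.4 1")

```text
clock: 3.77
position: [509.9, 138.1, 329.6]
ee_rot: [0.025, 0.537, 0.843, -0.025]
force: [-1.3, -1.0, 0.2]
finger_gap: 85.2
finger_force: 0.0
```

```bash
python3 -c "
from h import *
units([[506,143,250]])"
```

```text
t 3.77 p [509.9 138.1 329.6] q [ 0.164  0.247 -0.095  1.225 -0.072  1.298] F [-1.3 -1.   0.2] gap 85.2 ff 0.0
zaxis [ 0.016 -0.07  -0.997] tilt 4.13 yang 24.96 y_z -0.016
units to [506 143 250] [ 0.39 -0.01  2.63]
```

Emit:
carry_out(targets="0.1 0 0.2 -1.15 1;0.1 0 0.4 -2.3 1;0.2 0 0.6 -3.45 1;0.2 0 0.8 -4.6 1;0.3 0 1 -5.75 1;0.3 0 1.2 -6.9 1;0.4 0 1.4 -8.05 1;0.4 0 1.6 -9.2 1;0.4 0 1.8 -10.35 1;0.4 0 2 -11.5 1;0.4 0 2.2 -12.65 1;0.4 0 2.4 -13.8 1;0.4 0 2.6 -14.95 1;0.4 0 2.6 -16.1 1;0.4 0 2.6 -16.25 1;0.4 0 2.6 -16.25 1")

```text
clock: 5.1
position: [504.8, 140.8, 251.6]
ee_rot: [-0.002, -0.277, 0.96, -0.036]
force: [0.2, -0.3, 0.2]
finger_gap: 84.8
finger_force: 0.0
```

```bash
python3 -c "
from h import *
units([[506,143,100]])
p,d=manip.capture('wrist');c=manip.calibration('wrist');cv2.imwrite('pics/w1.png',p)
W=cloud(d,c);P=W.reshape(-1,3);P=P[np.isfinite(P).all(1)]
k=P[(P[:,2]>110)&(P[:,2]<140)&(np.hypot(P[:,0]-580.5,P[:,1]-190)>58)&(np.hypot(P[:,0]-580.5,P[:,1]-190)<110)]
print(len(k),cv2.minAreaRect(k[:,:2].astype(np.float32)),np.median(k,0),k[:,2].max(),proj([[506,143,130],[506,143,0]],c))
"
```

```text
t 5.1 p [504.8 140.8 251.6] q [ 0.171  0.279 -0.252  1.037 -0.072 -0.391] F [ 0.2 -0.3  0.2] gap 84.8 ff 0.0
zaxis [ 0.015 -0.071 -0.997] tilt 4.16 yang 122.24 y_z -0.068
units to [506 143 100] [-0.2   0.38  5.04]
1423 ((517.98193359375, 147.7633514404297), (35.420345306396484, 15.797813415527344), 33.3360481262207) [515.98762218 146.79958073 127.64530857] 129.98125896270028 [[331.41190187 245.0711973 ]
 [335.8000456  205.73605888]]
```

View pics/w1.png

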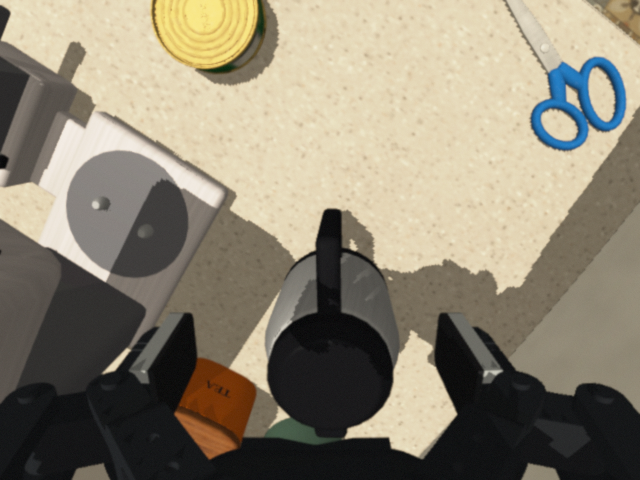

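Emit:
carry_out(targets="-0.25 0.33 0.5 -0.13 0.6;-0.25 0.33 1.2 -0.13 0.6;-0.25 0.33 2 -0.13 0.6;-0.25 0.33 2.8 -0.13 0.6;-0.25 0.33 3.6 -0.13 0.6;-0.25 0.33 4.3 -0.13 0.6;-0.25 0.33 4.8 -0.13 0.6;-0.25 0.33 5.04 -0.13 0.6;-0.25 0.33 5.04 -0.13 0.6;-0.25 0.33 5.04 -0.13 0.6", force=60)

```text
clock: 5.98
position: [506.7, 142.2, 99.1]
ee_rot: [-0.004, -0.284, 0.958, -0.036]
force: [0.0, -0.1, 0.3]
finger_gap: 51.2
finger_force: 0.0
```

```bash
python3 -c "
from h import *
units([[508,142.5,100]])
c=manip.calibration('wrist')"
```

```text
t 5.98 p [506.7 142.2  99.1] q [ 0.173  0.438 -0.451  0.68  -0.073 -0.404] F [ 0.  -0.1  0.3] gap 51.2 ff 0.0
zaxis [ 0.014 -0.071 -0.997] tilt 4.16 yang 123.11 y_z -0.067
units to [508.  142.5 100. ] [-0.04 -0.02 -0.03]
```

Emit:
carry_out(targets="0 0 0 0 0;0 0 0 0 0;0 0 0 0 0;0 0 0 0 0;0 0 0 0 0;0 0 0 0 0;0 0 -0.2 0 0;0 0 -0.5 0 0;0 0 -0.8 0 0;0 0 -0.8 0 0")

```text
clock: 6.82
position: [506.9, 144.1, 124.5]
ee_rot: [-0.002, -0.285, 0.958, -0.036]
force: [1.1, 0.7, -3.0]
finger_gap: 14.9
finger_force: 58.6
```

```bash
python3 -c "
from h import *
units([[470,140,124]])"
```

```text
t 6.82 p [506.9 144.1 124.5] q [ 0.177  0.406 -0.425  0.737 -0.073 -0.401] F [ 1.1  0.7 -3. ] gap 14.9 ff 58.6
zaxis [ 0.016 -0.071 -0.997] tilt 4.17 yang 123.15 y_z -0.068
units to [470 140 124] [1.1  0.56 0.01]
```

Emit:
carry_out(targets="0.1 0.05 0 0.6 0;0.25 0.1 0 1.2 0;0.4 0.2 0 1.9 0;0.55 0.27 0 2.6 0;0.7 0.35 0 3.3 0;0.85 0.42 0 4 0;1 0.5 0 4.7 0;1.1 0.56 0 5.2 0;1.1 0.56 0 5.52 0;1.1 0.56 0 5.52 0;1.1 0.56 0.3 5.52 0;1.1 0.56 0.55 5.52 0;1.1 0.56 0.7 5.52 0;1.1 0.56 0.8 5.52 0;1.1 0.56 0.8 5.52 0")

```text
clock: 8.07
position: [468.5, 137.9, 98.8]
ee_rot: [0.006, -0.0, 0.999, -0.036]
force: [-5.7, -1.9, 10.0]
finger_gap: 15.6
finger_force: 60.6
```

```bash
python3 -c "
from h import *
units([[470,140,220]])"
```

```text
t 8.07 p [468.5 137.9  98.8] q [ 0.178  0.382 -0.547  0.643 -0.073  0.178] F [-5.7 -1.9 10. ] gap 15.6 ff 60.6
zaxis [ 0.012 -0.072 -0.997] tilt 4.18 yang 89.99 y_z -0.072
units to [470 140 220] [-0.1  -0.22 -4.03]
```

Emit:
carry_out(targets="0 0 0 0 0.3;0 0 0 0 0.5;0 0 0 0 0.6;0 0 0 0 0.6;0 0 -1 0 0.7;0 0 -2.3 0 0.7;0 0 -3.6 0 0.7;0 0 -5 0 0.7;0 0 -6.4 0 0.7;0 0 -7.8 0 0.7;0 0 -9 0 0.7;0 0 -9 0 0.7")

```text
clock: 9.07
position: [468.5, 158.4, 375.4]
ee_rot: [0.013, -0.0, 0.999, -0.034]
force: [0.8, 0.2, -0.4]
finger_gap: 59.7
finger_force: 0.0
```

```bash
python3 - <<'E'
from h import *
units([[560,65,600]])
s,_=st()
D=[([.3269,-.1936,1.052],(155.5,-527,247.5)),([.4236,.9961,2.1031],(149.3,-508.2,641.5)),([.166,.424,1.776],(135.9,-459.9,575.1)),([.279,-.252,1.037],(504.8,140.8,251.6)),([.438,-.451,.68],(506.7,142.2,99.1)),([.382,-.547,.643],(468.5,137.9,98.8)),(s["q"][1:4],s["position"])]
A=[];b=[]
def row(q):
    a,f,t=q[0],q[0]-q[1],q[0]-q[1]+q[2];S,C=np.sin,np.cos
    # upper vector (ux,uz) rotated by pitch a, forearm along x rotated by f, tool along x by t
    return [C(a),S(a),C(f),C(t),0],[-S(a),C(a),-S(f),-S(t),1]
for q,p in D:
    r=row(q);A+=r;b+=[np.hypot(p[0],p[1]),p[2]]
x,res,rk,sv=np.linalg.lstsq(np.array(A),np.array(b),rcond=1e-6);print(x.round(1),rk,sv.round(2),(np.array(A)@x-b).round(1))
np.save("fk.npy",x)
F=lambda q:(np.array(row(q))@x).round(0)
for q3 in(1.0,1.35):
  for q2 in(-.3,0,.3,.6):
    q4=np.pi/2-q2+q3;print(q2,q3,round(q4,2),F([q2,q3,q4]))
p,d=manip.capture("wrist");c=manip.calibration("wrist")
for n in("top","scene"):
    pp,dd=manip.capture(n);cc=manip.calibration(n);W=cloud(dd,cc);P=W.reshape(-1,3);P=P[np.isfinite(P).all(1)]
    bb=P[(P[:,2]>30)&(P[:,2]<100)&(np.hypot(P[:,0]-557,P[:,1]-139)<62)]
    from scipy.optimize import least_squares
    r=least_squares(lambda q:np.hypot(bb[:,0]-q[0],bb[:,1]-q[1])-q[2],[557,139,50],loss="soft_l1");print(n,r.x.round(1),len(bb))
    k=P[(P[:,2]>110)&(P[:,2]<140)&(np.abs(P[:,1]-139)<40)&(P[:,0]<r.x[0]-60)&(P[:,0]>440)];
    if len(k)>5:print(cv2.minAreaRect(k[:,:2].astype(np.float32)),len(k))
E
```

```text
t 9.07 p [468.5 158.4 375.4] q [ 0.219  0.165 -0.084  1.311 -0.073  0.219] F [ 0.8  0.2 -0.4] gap 59.7 ff 0.0
zaxis [ 0.026 -0.069 -0.997] tilt 4.2 yang 89.95 y_z -0.069
units to [560  65 600] [-3.24 -3.62 -7.18]
[   40.9   520.9   404.7 -1049.6 -1085.5] 5 [4.69 3.47 0.94 0.22 0.04] [  9.5  -4.4  19.8  -0.9 -17.2  -2.2   4.8  -2.9 -15.1   5.2 -12.7   9.3
  13.   -4. ]
-0.3 1.0 2.87 [ -7. 864.]
0 1.0 2.57 [260. 826.]
0.3 1.0 2.27 [503. 710.]
0.6 1.0 1.97 [701. 529.]
-0.3 1.35 3.22 [-147.  877.]
0 1.35 2.92 [130. 880.]
0.3 1.35 2.62 [394. 801.]
0.6 1.35 2.32 [624. 647.]
top [561.8 130.5  50.9] 145
scene [559.1 132.9  50.3] 743
((482.5418395996094, 139.86962890625), (16.073989868164062, 33.241615295410156), 86.07656860351562) 136
```

Emit:
carry_out(targets="-0.4 -0.5 -0.9 0 0.7;-0.8 -0.9 -1.8 0 0.7;-1.3 -1.4 -2.8 0 0.7;-1.8 -2 -3.9 0 0.7;-2.3 -2.5 -5 0 0.7;-2.8 -3.1 -6.1 0 0.7;-3.2 -3.6 -7.1 0 0.7;-4.2 -3.5 -9 0 0.7;-5.2 -3.4 -11 0 0.7;-6.2 -3.3 -12.5 0 0.7;-6.2 -3.3 -12.5 0 0.7;-6.2 -3.3 -12.5 0 0.7;-6.2 -3.3 -12.5 0 0.7")

```text
clock: 10.3
position: [656.8, 73.3, 576.0]
ee_rot: [0.047, -0.001, 0.998, -0.035]
force: [-0.6, -0.6, 1.1]
finger_gap: 59.8
finger_force: 0.0
```

```bash
python3 - <<'E'
from h import *
units([[560,65,600]])
E
```

```text
t 10.3 p [656.8  73.3 576. ] q [ 0.031  0.721  1.345  2.103 -0.072  0.025] F [-0.6 -0.6  1.1] gap 59.8 ff 0.0
zaxis [ 0.093 -0.069 -0.993] tilt 6.68 yang 89.97 y_z -0.069
units to [560  65 600] [ 3.14 -0.33 -1.08]
```

Emit:
carry_out(targets="-16 1.8 -11 0 0.7;-16 1.8 -11 0 0.7;-16 1.8 -11 0 0.7;-16 1.8 -11 0 0.7;-16 1.8 -11 0 0.7;-16 1.8 -11 0 0.7;-16 1.8 -11 0 0.7;-16 1.8 -11 0 0.7")

```text
clock: 10.97
position: [650.0, 79.6, 591.3]
ee_rot: [0.059, -0.002, 0.998, -0.033]
force: [-0.6, -0.1, 0.8]
finger_gap: 59.5
finger_force: 0.0
```

```bash
python3 - <<'E'
from h import *
units([[560,65,600]])
E
```

```text
t 10.97 p [650.   79.6 591.3] q [ 0.041  0.699  1.347  2.103 -0.071  0.033] F [-0.6 -0.1  0.8] gap 59.5 ff 0.0
zaxis [ 0.118 -0.067 -0.991] tilt 7.79 yang 89.98 y_z -0.067
units to [560  65 600] [ 2.95 -0.51 -0.61]
```

Emit:
carry_out(targets="-1.5 0.2 -1 0 0.7;-1.5 0.2 -1 0 0.7;-1.5 0.2 -1 0 0.7")

```text
clock: 11.22
position: [646.4, 81.6, 598.6]
ee_rot: [0.065, -0.002, 0.997, -0.032]
force: [0.5, 0.4, 0.2]
finger_gap: 59.9
finger_force: 0.0
```

Emit:
carry_out(targets="-8 0.9 0 0 0.7;-8 0.9 0 0 0.7;-8 0.9 0 0 0.7")

```text
clock: 11.47
position: [652.2, 82.6, 585.0]
ee_rot: [0.054, -0.002, 0.998, -0.032]
force: [0.5, -0.6, -0.3]
finger_gap: 60.1
finger_force: 0.0
```

Emit:
carry_out(targets="0 0 -8 0 0.7;0 0 -8 0 0.7;0 0 -8 0 0.7")

```text
clock: 11.72
position: [631.8, 84.3, 627.6]
ee_rot: [0.087, -0.003, 0.996, -0.03]
force: [0.1, -0.1, -0.6]
finger_gap: 59.6
finger_force: 0.0
```

Emit:
carry_out(targets="0 0 -8 0 0.7;0 0 -8 0 0.7;0 0 -8 0 0.7")

```text
clock: 11.97
position: [610.1, 86.0, 666.4]
ee_rot: [0.118, -0.004, 0.993, -0.029]
force: [-0.1, -1.4, -0.2]
finger_gap: 59.7
finger_force: 0.0
```

Emit:
carry_out(targets="5 -0.5 -8 0 0.7;5 -0.5 -8 0 0.7;5 -0.5 -8 0 0.7")

```text
clock: 12.22
position: [585.3, 87.9, 704.7]
ee_rot: [0.15, -0.005, 0.988, -0.029]
force: [0.6, -0.2, -0.1]
finger_gap: 60.0
finger_force: 0.0
```

```bash
python3 - <<'E'
from h import *
units([[560,65,600]])
E
```

```text
t 12.22 p [585.3  87.9 704.7] q [ 0.06   0.517  1.347  2.104 -0.073  0.039] F [ 0.6 -0.2 -0.1] gap 60.0 ff 0.0
zaxis [ 0.296 -0.055 -0.954] tilt 17.53 yang 90.07 y_z -0.058
units to [560  65 600] [ 1.85 -0.56  3.12]
```

Emit:
carry_out(targets="0 2 -8 0 0.7;0 2 -8 0 0.7;0 2 -8 0 0.7")

```text
clock: 12.47
position: [557.2, 116.5, 735.9]
ee_rot: [0.178, -0.006, 0.984, -0.026]
force: [0.3, -0.3, 0.3]
finger_gap: 59.8
finger_force: 0.0
```

Emit:
carry_out(targets="0 2 -8 0 0.7;0 2 -8 0 0.7;0 2 -8 0 0.7")

```text
clock: 12.72
position: [526.2, 143.5, 765.2]
ee_rot: [0.206, -0.008, 0.978, -0.021]
force: [0.1, -0.4, -0.1]
finger_gap: 59.7
finger_force: 0.0
```

Emit:
carry_out(targets="0 2 -8 0 0.7;0 2 -8 0 0.7;0 2 -8 0 0.7")

```text
clock: 12.97
position: [493.2, 168.1, 792.3]
ee_rot: [0.233, -0.01, 0.972, -0.015]
force: [0.9, 0.1, 1.5]
finger_gap: 59.5
finger_force: 0.0
```

Emit:
carry_out(targets="0 0 -8 0 0.7;0 0 -8 0 0.7;0 0 -8 0 0.7")

```text
clock: 13.22
position: [462.1, 165.0, 822.7]
ee_rot: [0.262, -0.012, 0.965, -0.008]
force: [-0.6, 0.7, 1.0]
finger_gap: 59.8
finger_force: 0.0
```

```bash
python3 - <<'E'
from h import *
units([[560,65,600]])
E
```

```text
t 13.22 p [462.1 165.  822.7] q [ 0.28   0.303  1.347  2.104 -0.15   0.217] F [-0.6  0.7  1. ] gap 59.8 ff 0.0
zaxis [ 0.506 -0.01  -0.862] tilt 30.42 yang 91.04 y_z -0.022
units to [560  65 600] [ 1.03 -3.23  8.09]
```

Emit:
carry_out(targets="0 -3 -7 0 0.7;0 -3 -7 0 0.7;0 -3 -7 0 0.7")

```text
clock: 13.47
position: [438.4, 120.8, 854.9]
ee_rot: [0.291, -0.012, 0.957, -0.006]
force: [-0.1, -0.3, 0.5]
finger_gap: 59.8
finger_force: 0.0
```

Emit:
carry_out(targets="0 -3 -7 0 0.7;0 -3 -7 0 0.7;0 -3 -7 0 0.7")

```text
clock: 13.72
position: [412.1, 82.0, 883.0]
ee_rot: [0.319, -0.012, 0.947, -0.007]
force: [0.5, 0.0, 0.2]
finger_gap: 59.5
finger_force: 0.0
```

```bash
python3 - <<'E'
from h import *
s,R=st();print(R.round(3))
units([[400,135,400],[400,135,150]])
E
```

```text
[[-0.796 -0.018  0.606]
 [-0.027  1.    -0.006]
 [-0.605 -0.021 -0.796]]
t 13.72 p [412.1  82.  883. ] q [ 0.042  0.164  1.347  2.104 -0.031  0.007] F [0.5 0.  0.2] gap 59.5 ff 0.0
zaxis [ 0.606 -0.006 -0.796] tilt 37.27 yang 91.02 y_z -0.021
units to [400 135 400] [10.02  2.1  12.56]
units to [400 135 150] [15.06  2.27 19.19]
```

```bash
python3 - <<'E'
from h import *
from scipy.optimize import least_squares
for n in("top","scene"):
    pp,dd=manip.capture(n);cc=manip.calibration(n);W=cloud(dd,cc);P=W.reshape(-1,3);P=P[np.isfinite(P).all(1)]
    cv2.imwrite(f"pics/{n}2.png",pp)
    bb=P[(P[:,2]>30)&(P[:,2]<100)&(np.hypot(P[:,0]-558,P[:,1]-135)<62)]
    r=least_squares(lambda q:np.hypot(bb[:,0]-q[0],bb[:,1]-q[1])-52,[557,139],loss="soft_l1") if len(bb)>20 else None
    l=P[(P[:,2]>142)&(P[:,2]<155)&(np.hypot(P[:,0]-558,P[:,1]-135)<52)]
    print(n,len(bb),r and r.x.round(1),len(l) and cv2.minAreaRect(l[:,:2].astype(np.float32)))
    k=P[(P[:,2]>110)&(P[:,2]<140)&(np.abs(P[:,1]-139)<40)&(P[:,0]<495)&(P[:,0]>440)]
    if len(k)>5:print(len(k),cv2.minAreaRect(k[:,:2].astype(np.float32)))
E
```

```text
top 0 None 0
scene 745 [560.5 131.6] ((559.23388671875, 133.5748748779297), (75.40979766845703, 74.03960418701172), 0.888364315032959)
119 ((480.2019348144531, 140.2431182861328), (27.538999557495117, 16.73328971862793), 1.572106122970581)
```

Emit:
carry_out(targets="0.9 0.2 1 0 0.7;1.7 0.4 2 0 0.7;2.5 0.6 3 0 0.7;3.3 0.7 4.1 0 0.7;4.1 0.9 5.2 0 0.7;4.9 1 6.2 0 0.7;5.7 1.2 7.2 0 0.7;6.5 1.4 8.2 0 0.7;7.3 1.6 9.2 0 0.7;8.1 1.8 10.2 0 0.7;8.9 2 11.2 0 0.7;9.5 2.1 12 0 0.7;10 2.1 12.5 0 0.7;10 2.1 12.5 0 0.7")

```text
clock: 14.98
position: [398.5, 136.4, 399.2]
ee_rot: [0.317, -0.012, 0.948, -0.007]
force: [0.7, 1.0, 0.7]
finger_gap: 59.6
finger_force: 0.0
```

```bash
python3 - <<'E'
from h import *
p,d=manip.capture("wrist");c=manip.calibration("wrist");cv2.imwrite("pics/w3.png",p)
W=cloud(d,c);P=W.reshape(-1,3);P=P[np.isfinite(P).all(1)]
k=P[(P[:,2]>112)&(P[:,2]<140)&(np.abs(P[:,1]-139)<40)&(P[:,0]<500)&(P[:,0]>440)];
if len(k)>5:print(len(k),cv2.minAreaRect(k[:,:2].astype(np.float32)),k.min(0),k.max(0))
b=P[(P[:,2]>45)&(P[:,2]<105)&(np.abs(P[:,1]-139)<40)&(P[:,0]<485)&(P[:,0]>440)];print(len(b),len(b) and (np.percentile(b,[2,50,98],axis=0).round(1)))
for n in("top",):
    pp,dd=manip.capture(n);cc=manip.calibration(n);W=cloud(dd,cc);P=W.reshape(-1,3);P=P[np.isfinite(P).all(1)]
    l=P[(P[:,2]>142)&(P[:,2]<155)&(np.hypot(P[:,0]-558,P[:,1]-135)<60)];print(len(l),len(l) and cv2.minAreaRect(l[:,:2].astype(np.float32)))
units([[424,140.5,140],[472.5,140.5,78]])
E
```

```text
597 [[452.  128.5  47.5]
 [453.7 136.4  78.5]
 [459.6 145.  103.9]]
664 ((561.2459716796875, 130.37850952148438), (80.52025604248047, 80.58653259277344), 55.83251953125)
t 15.08 p [391.2 134.7 387.1] q [ 0.265 -0.433 -0.736  0.664 -0.162  0.185] F [-1.6 -0.4 -0.7] gap 59.8 ff 0.0
zaxis [ 0.583 -0.009 -0.813] tilt 35.65 yang 91.22 y_z -0.026
units to [424.  140.5 140. ] [3.9  0.38 7.33]
units to [472.5 140.5  78. ] [3.79 0.4  9.95]
```

```bash
python3 - <<'E'
from h import *
s,_=st();print(s["joint_vel"].round(3))
c=manip.calibration("wrist");p,d=manip.capture("wrist")
W=cloud(d,c);P=W.reshape(-1,3);P=P[np.isfinite(P).all(1)]
b=P[(P[:,2]>45)&(P[:,2]<105)&(np.abs(P[:,1]-139)<40)&(P[:,0]<485)&(P[:,0]>440)];print(len(b),len(b) and (np.percentile(b,[2,50,98],axis=0).round(1)))
t=P[(P[:,2]>106)&(P[:,2]<145)&(np.abs(P[:,1]-139)<25)&(P[:,0]<500)&(P[:,0]>440)];print(len(t),len(t) and (np.percentile(t,[2,50,98],axis=0).round(1)))
units([[424,140.5,140],[472.5,140.5,78]])
E
```

```text
[-0.017 -0.017  0.303  0.085 -0.008 -0.014]
532 [[468.3 132.   46.6]
 [469.5 139.7  77.9]
 [474.8 147.4 104.3]]
749 [[468.6 131.1 107.7]
 [477.  139.2 127.3]
 [498.9 147.3 129.5]]
t 15.13 p [396.  135.6 396.1] q [ 0.265 -0.434 -0.722  0.665 -0.162  0.185] F [0.2 0.4 1.6] gap 59.8 ff 0.0
zaxis [ 0.594 -0.006 -0.805] tilt 36.41 yang 91.17 y_z -0.023
units to [424.  140.5 140. ] [4.31 0.34 7.42]
units to [472.5 140.5  78. ] [ 4.23  0.36 10.05]
```

Emit:
carry_out(targets="0.4 0.05 0.8 0 0.7;0.9 0.1 1.7 0 0.7;1.4 0.15 2.7 0 0.7;2 0.2 3.7 0 0.7;2.6 0.2 4.7 0 0.7;3.2 0.25 5.6 0 0.7;3.7 0.3 6.5 0 0.7;4.1 0.3 7.2 0 0.7;4.2 0.34 7.3 0 0.7;4.2 0.34 7.3 0 0.7;4.2 0.34 7.3 0 0.7;4.2 0.34 7.3 0 0.7")

```text
clock: 16.13
position: [433.7, 142.5, 154.8]
ee_rot: [0.32, -0.012, 0.947, -0.006]
force: [-0.3, -0.3, 0.8]
finger_gap: 59.7
finger_force: 0.0
```

```bash
python3 - <<'E'
from h import *
s,_=st();print(s["joint_vel"].round(3))
c=manip.calibration("wrist");p,d=manip.capture("wrist")
W=cloud(d,c);P=W.reshape(-1,3);P=P[np.isfinite(P).all(1)]
b=P[(P[:,2]>45)&(P[:,2]<105)&(np.abs(P[:,1]-139)<40)&(P[:,0]<485)&(P[:,0]>440)];print(len(b),len(b) and (np.percentile(b,[2,50,98],axis=0).round(1)))
t=P[(P[:,2]>106)&(P[:,2]<145)&(np.abs(P[:,1]-139)<25)&(P[:,0]<500)&(P[:,0]>440)];print(len(t),len(t) and (np.percentile(t,[2,50,98],axis=0).round(1)))
units([[472.5,140.5,78]])
E
```

```text
[ 0.    -0.013 -0.022 -0.011  0.001 -0.001]
2754 [[468.  132.3  46.4]
 [469.4 140.   78.5]
 [473.1 147.6 103.9]]
2284 [[468.1 131.6 106.8]
 [470.5 139.5 123.8]
 [498.  147.3 129. ]]
t 16.18 p [433.3 142.4 154.6] q [ 0.254 -0.005 -1.176 -0.236 -0.157  0.177] F [-0.4 -0.4  0.7] gap 59.6 ff 0.0
zaxis [ 0.607 -0.004 -0.795] tilt 37.38 yang 91.09 y_z -0.019
units to [472.5 140.5  78. ] [ 0.51 -0.04  2.82]
```

Emit:
carry_out(targets="0.2 0 0.6 0 0.6;0.44 -0.05 1.2 0 0.6;0.44 -0.05 1.8 0 0.6;0.44 -0.05 2.3 0 0.6;0.44 -0.05 2.7 0 0.6;0.44 -0.05 2.92 0 0.6;0.44 -0.05 2.92 0 0.6;0.44 -0.05 2.92 0 0.6")

```text
clock: 16.85
position: [473.7, 139.6, 74.7]
ee_rot: [0.318, -0.012, 0.948, -0.006]
force: [1.0, -0.1, -0.3]
finger_gap: 51.3
finger_force: 0.0
```

```bash
python3 - <<'E'
from h import *
units([[475,140,78]])
E
```

```text
t 16.85 p [473.7 139.6  74.7] q [ 0.215  0.317 -1.195 -0.577 -0.133  0.145] F [ 1.  -0.1 -0.3] gap 51.3 ff 0.0
zaxis [ 0.604 -0.004 -0.797] tilt 37.15 yang 91.08 y_z -0.02
units to [475 140  78] [-0.1   0.01 -0.06]
```

Emit:
carry_out(targets="0 0 0 0 0;0 0 0 0 0;0 0 0 0 0;0 0 0 0 0;0 0 0 0 0;0 0 0 0 0;-0.2 0 -0.27 0 0;-0.5 0 -0.66 0 0;-0.8 0 -1.05 0 0;-1.05 -0.03 -1.38 0 0;-1.05 -0.03 -1.38 0 0;-1.05 -0.03 -1.38 0 0;-1.05 -0.03 -1.38 0 0", force=80)

```text
clock: 17.93
position: [472.1, 139.4, 124.8]
ee_rot: [0.317, -0.012, 0.948, -0.007]
force: [-0.5, 0.1, -4.0]
finger_gap: 15.0
finger_force: 77.5
```

```bash
python3 - <<'E'
from h import *
s,_=st();p0=s["position"]
units([p0])
for n in("top","scene"):
    pp,dd=manip.capture(n);cc=manip.calibration(n);W=cloud(dd,cc);P=W.reshape(-1,3);P=P[np.isfinite(P).all(1)]
    cv2.imwrite(f"pics/{n}4.png",pp)
    l=P[(P[:,2]>180)&(P[:,2]<210)&(np.hypot(P[:,0]-(p0[0]+88),P[:,1]-p0[1])<45)]
    if len(l)>50:
        A=np.c_[l[:,:2]-l[:,:2].mean(0),np.ones(len(l))];print(n,len(l),np.linalg.lstsq(A,l[:,2],rcond=None)[0].round(3),cv2.minAreaRect(l[:,:2].astype(np.float32)))
c=manip.calibration("wrist");p,d=manip.capture("wrist");cv2.imwrite("pics/w4.png",p)
W=cloud(d,c)
# pegs in wrist view?
print(proj([[609,9,38],[609,-39,38]],c))
E
```

```text
t 17.93 p [472.1 139.4 124.8] q [ 0.215  0.145 -1.141 -0.349 -0.133  0.145] F [-0.5  0.1 -4. ] gap 15.0 ff 77.5
zaxis [ 0.601 -0.005 -0.799] tilt 36.96 yang 91.11 y_z -0.02
units to [472.08517207 139.4433587  124.79098588] [0. 0. 0.]
top 875 [ 4.60000e-02 -3.50000e-02  1.94396e+02] ((560.5526733398438, 135.39462280273438), (80.03929138183594, 84.93187713623047), 81.76835632324219)
scene 1003 [ 8.00000e-02 -6.90000e-02  1.93393e+02] ((556.771484375, 136.68638610839844), (81.80172729492188, 78.19487762451172), 74.17080688476562)
[[137.96031079 295.05757783]
 [ 76.531044   292.51901462]]
```

View pics/scene4.png

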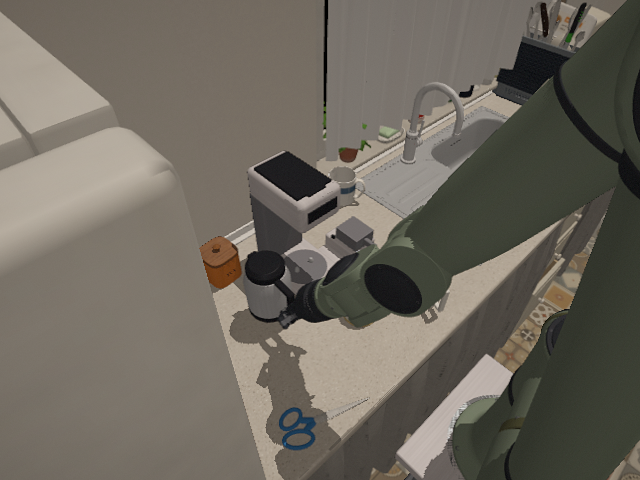

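```bash
cat > jug.py <<'E'
from h import *
from scipy.optimize import least_squares
def jugfit(P,c0,zb,r=None):
    """fit tilted axis cylinder r52 between zb+25..zb+100; lid plane"""
    k=P[(P[:,2]>zb+25)&(P[:,2]<zb+105)&(np.hypot(P[:,0]-c0[0],P[:,1]-c0[1])<60)]
    k=k[np.hypot(k[:,0]-c0[0],k[:,1]-c0[1])>40]
    f=lambda q:np.hypot(k[:,0]-q[0]-q[2]*(k[:,2]-zb-65),k[:,1]-q[1]-q[3]*(k[:,2]-zb-65))-51.5
    s=least_squares(f,[c0[0],c0[1],0,0],loss="soft_l1")
    l=P[(P[:,2]>zb+143)&(P[:,2]<zb+153)&(np.hypot(P[:,0]-c0[0],P[:,1]-c0[1])<33)]
    A=np.c_[l[:,:2]-c0,np.ones(len(l))];pl=np.linalg.lstsq(A,l[:,2],rcond=None)[0]
    return s.x.round(3),len(k),pl.round(3),len(l)
def pts(d,c):
    P=cloud(d,c).reshape(-1,3);return P[np.isfinite(P).all(1)]
E
python3 - <<'E'
from jug import *
for n in("top","scene"):
    c=np.load(n+"0c.npz");print(n,jugfit(pts(np.load(n+"0.npy"),c),np.array([580.5,190]),0))
    pp,dd=manip.capture(n);cc=manip.calibration(n);P=pts(dd,cc);print(n,jugfit(P,np.array([560,138]),46))
E
```

```text
top (array([5.81148e+02, 1.89799e+02, 2.60000e-02, 1.10000e-02]), 401, array([-6.00000e-03, -0.00000e+00,  1.47497e+02]), 435)
top (array([5.61084e+02, 1.32724e+02, 2.40000e-02, 9.00000e-03]), 387, array([ 1.2000e-02, -2.5000e-02,  1.9526e+02]), 457)
scene (array([ 5.79176e+02,  1.90281e+02,  1.90000e-02, -9.00000e-03]), 1027, array([0.0000e+00, 1.0000e-03, 1.4763e+02]), 577)
scene (array([5.60008e+02, 1.33735e+02, 2.90000e-02, 7.00000e-03]), 893, array([-3.00000e-03, -2.20000e-02,  1.96165e+02]), 587)
```

```bash
python3 - <<'E'
import cv2,numpy as np
a=cv2.imread("pics/top4.png")[220:320,215:345];a=cv2.resize(a,(780,600),interpolation=cv2.INTER_CUBIC)
cv2.imwrite("pics/top4c.png",a)
E
```

```text
(no output)
```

View pics/top4c.png

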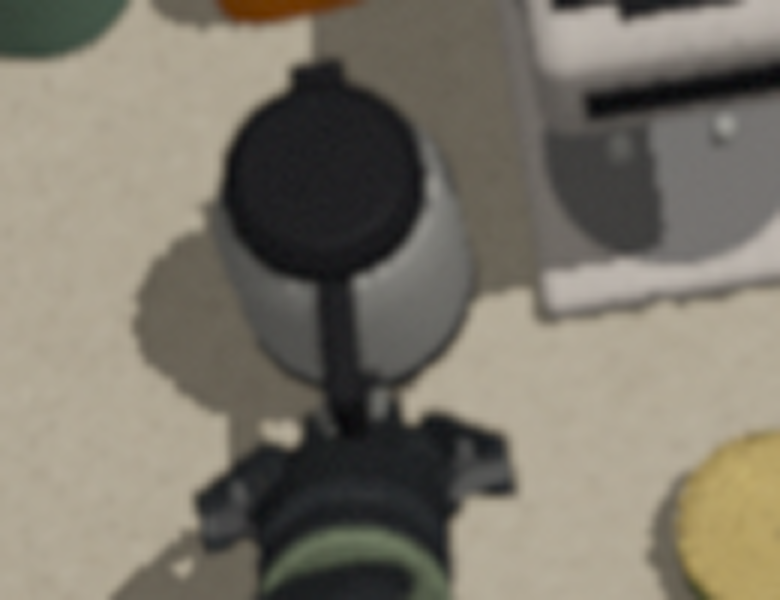

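```bash
cat >> h.py <<'E'
def ray(u,v,z,c):
    p=cv2.undistortPoints(np.array([[[u,v]]],float),c["intrinsics"],c["distortion"])[0,0]
    d=c["T"][:3,:3]@[p[0],-p[1],-1];o=c["T"][:3,3];return (o+d*(z-o[2])/d[2]).round(1)
E
python3 - <<'E'
from h import *
c=np.load("top0c.npz")
R=lambda u,v,z:ray(215+u/6,220+v/6,z,c)
for a,b in(((318,72,190),(325,180,194)),((335,285,176),(347,400,176))):
    p,q=R(*a),R(*b);d=p-q;print(p,q,np.degrees(np.arctan2(d[1],d[0])))
# plate front edge
p,q=R(545,312,25),R(780,288,25);d=p-q;print(p,q,np.degrees(np.arctan2(d[1],d[0]))-90)
p,q=R(620,150,36),R(724,126,36);d=p-q;print("pegs",p,q,np.degrees(np.arctan2(d[1],d[0]))-90)
E
```

```text
[603.9 129.5 190. ] [554.9 132.6 194. ] -3.620010478477286
[516.  135.6 176. ] [466.8 137.3 176. ] -1.9789449159866164
[539.8  52.9  25. ] [533.1 -53.   25. ] -3.6201204539267593
pegs [606.6   7.7  36. ] [610.1 -40.7  36. ] 4.136090218258772
```

Emit:
carry_out(targets="-0.05 -0.25 0.04 0 0;-0.15 -0.7 0.13 0 0;-0.27 -1.2 0.23 0 0;-0.4 -1.8 0.35 0 0;-0.53 -2.4 0.46 0 0;-0.67 -3 0.58 0 0;-0.8 -3.6 0.7 0 0;-0.93 -4.1 0.8 0 0;-1.03 -4.5 0.9 0 0;-1.1 -4.8 0.95 0 0;-1.12 -4.92 0.97 0 0;-1.12 -4.92 0.97 0 0;-1.12 -4.92 0.97 0 0;-1.12 -4.92 0.97 0 0;-1.12 -4.92 0.97 0 0")

```text
clock: 19.43
position: [520.0, -6.4, 125.7]
ee_rot: [0.318, -0.013, 0.948, -0.006]
force: [0.3, -0.6, -3.5]
finger_gap: 14.6
finger_force: 78.9
```

```bash
python3 - <<'E'
from jug import *
units([[519,-7.3,124.8]])
for n in("scene","top"):
    pp,dd=manip.capture(n);cc=manip.calibration(n);P=pts(dd,cc);cv2.imwrite(f"pics/{n}5.png",pp)
    try: print(n,jugfit(P,np.array([608,-14.]),46))
    except Exception as e: print(e)
a=cv2.imread("pics/scene5.png")[190:310,220:380];cv2.imwrite("pics/scene5c.png",cv2.resize(a,(800,600),interpolation=cv2.INTER_CUBIC))
E
```

```text
t 19.43 p [520.   -6.4 125.7] q [-0.229  0.168 -1.105 -0.337  0.134 -0.212] F [ 0.3 -0.6 -3.5] gap 14.6 ff 78.9
zaxis [ 0.603 -0.004 -0.798] tilt 37.06 yang 91.16 y_z -0.02
units to [519.   -7.3 124.8] [ 0.05 -0.03  0.01]
scene (array([ 6.08471e+02, -1.09500e+01,  1.30000e-02,  2.00000e-03]), 892, array([0., 0., 0.]), 0)
top (array([ 6.09265e+02, -1.29400e+01,  2.30000e-02,  7.00000e-03]), 336, array([0., 0., 0.]), 0)
```

View pics/scene5c.png

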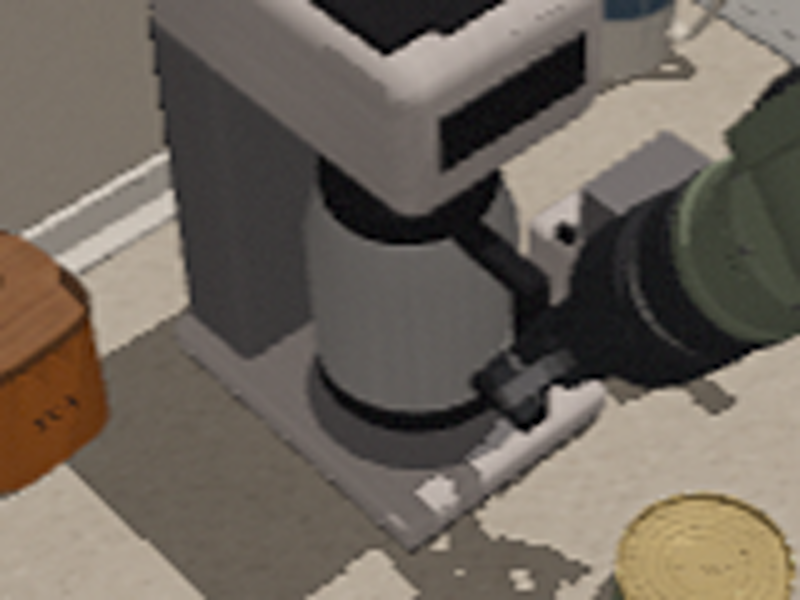

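Emit:
carry_out(targets="0.1 -0.03 0.1 0 0;0.18 -0.03 0.2 0 0;0.26 -0.03 0.31 0 0;0.34 -0.03 0.41 0 0;0.34 -0.03 0.41 0 0;0.34 -0.03 0.41 0 0")

```text
clock: 20.03
position: [520.9, -8.9, 110.4]
ee_rot: [0.319, -0.012, 0.948, -0.007]
force: [3.5, -2.1, -4.3]
finger_gap: 15.2
finger_force: 78.2
```

```bash
python3 - <<'E'
from jug import *
units([[519,-7.3,124.8]])
for n in("scene","top"):
    pp,dd=manip.capture(n);cc=manip.calibration(n);P=pts(dd,cc)
    print(n,jugfit(P,np.array([608,-14.]),32))
E
```

```text
t 20.03 p [520.9  -8.9 110.4] q [-0.234  0.216 -1.123 -0.404  0.136 -0.215] F [ 3.5 -2.1 -4.3] gap 15.2 ff 78.2
zaxis [ 0.604 -0.005 -0.797] tilt 37.18 yang 91.07 y_z -0.021
units to [519.   -7.3 124.8] [-0.24  0.04 -0.42]
scene (array([ 6.09359e+02, -1.33040e+01,  1.00000e-02,  6.00000e-03]), 860, array([1.40000e-02, 1.50000e-02, 1.82296e+02]), 29)
top (array([ 6.10003e+02, -1.52400e+01,  1.40000e-02,  9.00000e-03]), 327, array([0., 0., 0.]), 0)
```

Emit:
carry_out(targets="0.02 0 0.06 0 0;0.06 0 0.12 0 0;0.1 0 0.16 0 0;0.1 0 0.16 0 0")

```text
clock: 20.47
position: [521.9, -9.2, 105.3]
ee_rot: [0.319, -0.012, 0.947, -0.007]
force: [6.7, -2.5, -4.5]
finger_gap: 14.8
finger_force: 78.0
```

Emit:
carry_out(targets="0.05 0 0.07 0 0;0.09 0 0.12 0 0;0.09 0 0.12 0 0;0.09 0 0.12 0 0")

```text
clock: 20.8
position: [522.0, -9.4, 100.8]
ee_rot: [0.32, -0.012, 0.947, -0.007]
force: [6.7, -3.0, -2.8]
finger_gap: 14.7
finger_force: 78.1
```

```bash
python3 - <<'E'
from jug import *
units([[519,-7.3,100]])
for n in("scene","top"):
    pp,dd=manip.capture(n);cc=manip.calibration(n);P=pts(dd,cc)
    print(n,jugfit(P,np.array([608,-14.]),28))
E
```

```text
t 20.8 p [522.   -9.4 100.8] q [-0.235  0.248 -1.132 -0.447  0.135 -0.216] F [ 6.7 -3.  -2.8] gap 14.7 ff 78.1
zaxis [ 0.606 -0.006 -0.796] tilt 37.28 yang 91.06 y_z -0.022
units to [519.   -7.3 100. ] [ 0.09  0.07 -0.04]
scene (array([ 6.10837e+02, -1.40450e+01,  1.20000e-02, -4.00000e-03]), 885, array([4.00000e-03, 4.00000e-03, 1.73702e+02]), 100)
top (array([ 6.11534e+02, -1.59720e+01,  2.10000e-02,  1.50000e-02]), 338, array([0., 0., 0.]), 0)
```

Emit:
carry_out(targets="0 0 0.06 0 0;0 0 0.1 0 0;0 0 0.1 0 0;0 0 0.1 0 0")

```text
clock: 21.23
position: [523.2, -9.3, 99.5]
ee_rot: [0.32, -0.012, 0.947, -0.007]
force: [-10.8, -3.7, 20.8]
finger_gap: 14.9
finger_force: 82.7
```

Emit:
carry_out(targets="0 0 0 0 0.15;0 0 0 0 0.25;0 0 0 0 0.35;0 0 0 0 0.4;0 0 0 0 0.4;0 0 0 0 0.4")

```text
clock: 21.73
position: [521.5, -8.3, 96.9]
ee_rot: [0.317, -0.012, 0.948, -0.006]
force: [-0.6, -1.2, -0.2]
finger_gap: 34.4
finger_force: 0.0
```

```bash
python3 - <<'E'
from jug import *
units([[460,-9,180]])
for n in("scene","top"):
    pp,dd=manip.capture(n);cc=manip.calibration(n);P=pts(dd,cc)
    print(n,jugfit(P,np.array([610,-15.]),25))
E
```

```text
t 21.73 p [521.5  -8.3  96.9] q [-0.233  0.258 -1.132 -0.453  0.136 -0.214] F [-0.6 -1.2 -0.2] gap 34.4 ff 0.0
zaxis [ 0.602 -0.004 -0.798] tilt 37.01 yang 91.11 y_z -0.02
units to [460  -9 180] [-0.03 -0.04 -3.45]
scene (array([ 6.12338e+02, -1.46140e+01,  1.30000e-02, -1.10000e-02]), 882, array([ 2.60000e-02, -2.00000e-03,  1.72318e+02]), 101)
top (array([ 6.13071e+02, -1.64250e+01,  1.70000e-02,  3.00000e-03]), 333, array([0., 0., 0.]), 0)
```

Emit:
carry_out(targets="0 0 -0.4 0 0.45;0 0 -0.9 0 0.45;0 0 -1.6 0 0.45;0 0 -2.4 0 0.45;0 0 -3.2 0 0.45;0 0 -4 0 0.45;0 0 -4 0 0.45;0 0 -4 0 0.45")

```text
clock: 22.5
position: [450.4, -8.4, 194.7]
ee_rot: [0.32, -0.012, 0.947, -0.007]
force: [0.8, -1.3, 0.5]
finger_gap: 38.4
finger_force: 0.0
```

```bash
python3 - <<'E'
from jug import *
for n,(h) in(("scene",0),("top",0)):
    pp,dd=manip.capture(n);cc=manip.calibration(n);P=pts(dd,cc);cv2.imwrite(f"pics/{n}6.png",pp)
    print(n,jugfit(P,np.array([612,-15.]),25))
    G=P[(P[:,2]>62)&(P[:,2]<90)&(np.abs(P[:,1]+155)<30)&(P[:,0]<530)&(P[:,0]>480)];print("tab",len(G),len(G)and np.percentile(G,[2,50,98],axis=0).round(1))
c=np.load("scene0c.npz");W=cloud(np.load("scene0.npy"),c)
for u,v in((415,222),(415,240),(428,265),(425,285)):print(u,v,W[v,u].round())
units([[430,-158,200],[507,-158,76]])
E
```

```text
scene (array([ 6.12287e+02, -1.45160e+01,  1.90000e-02, -1.10000e-02]), 895, array([-1.20000e-02,  2.90000e-02,  1.71662e+02]), 81)
tab 0 0
top (array([ 6.13105e+02, -1.63590e+01,  2.50000e-02,  4.00000e-03]), 338, array([0., 0., 0.]), 0)
tab 64 [[ 498.4 -165.3   68.7]
 [ 511.9 -158.3   82.2]
 [ 528.8 -153.9   88.7]]
415 222 [ 476. -289.   99.]
415 240 [ 452. -267.   65.]
428 265 [ 354. -179.  114.]
425 285 [229.  65. 360.]
t 22.6 p [450.   -8.2 192.9] q [-0.293 -0.156 -1.143 -0.044  0.171 -0.263] F [ 0.6 -0.4  0.2] gap 38.5 ff 0.0
zaxis [ 0.603 -0.005 -0.798] tilt 37.1 yang 91.08 y_z -0.02
units to [ 430 -158  200] [ 0.52 -4.98 -0.57]
units to [ 507 -158   76] [ 0.97 -4.95  4.28]
```

Emit:
carry_out(targets="0 -0.7 0 0 0.45;0 -1.7 0 0 0.45;0.2 -2.7 0.3 0 0.45;0.4 -3.7 0.6 0 0.45;0.6 -4.5 0.9 0 0.45;0.8 -4.95 1.2 0 0.45;0.9 -4.95 1.3 0 0.45;0.9 -4.95 1.3 0 0.45;0.9 -4.95 1.3 0 0.45")

```text
clock: 23.35
position: [453.7, -156.1, 147.1]
ee_rot: [0.317, -0.012, 0.948, -0.005]
force: [-0.2, -0.3, 0.2]
finger_gap: 38.5
finger_force: 0.0
```

```bash
python3 - <<'E'
from jug import *
c=manip.calibration("wrist");p,d=manip.capture("wrist");cv2.imwrite("pics/w7.png",p)
P=pts(d,c);G=P[(P[:,2]>60)&(P[:,2]<92)&(np.abs(P[:,1]+158)<18)&(P[:,0]<528)&(P[:,0]>480)];print("tab",len(G),len(G)and np.percentile(G,[2,50,98],axis=0).round(1))
G=P[(P[:,2]>86)&(P[:,2]<98)&(np.abs(P[:,1]+158)<60)&(P[:,0]<640)&(P[:,0]>530)];print("hood",len(G),np.percentile(G,[2,50,98],axis=0).round(1))
units([[507,-159,76]])
E
```

```text
tab 1194 [[ 499.2 -166.4   67.6]
 [ 502.  -160.6   83.4]
 [ 526.8 -154.9   85.9]]
hood 5201 [[ 538.2 -186.3   86.8]
 [ 561.3 -157.7   92.9]
 [ 610.5 -129.1   93.7]]
t 23.4 p [ 454.  -156.1  147.8] q [-0.735  0.06  -1.096 -0.096  0.413 -0.652] F [ 0.4 -0.7  1.1] gap 38.4 ff 0.0
zaxis [ 0.602 -0.002 -0.799] tilt 36.99 yang 91.16 y_z -0.018
units to [ 507 -159   76] [ 0.03 -0.09  2.98]
```

View pics/w7.png

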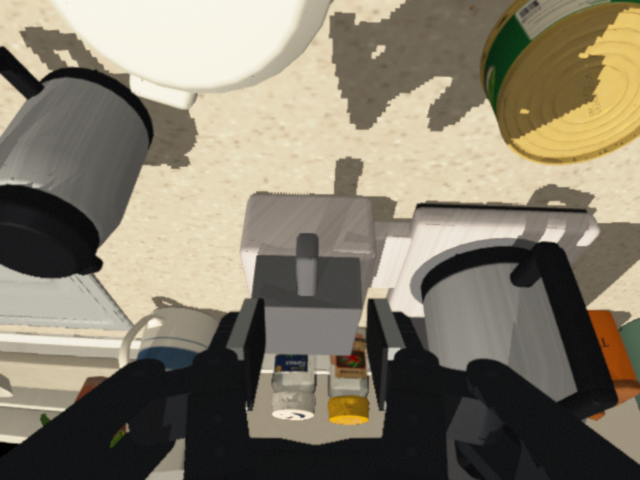

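Emit:
carry_out(targets="0 -0.12 0.6 0 0.45;0 -0.12 1.3 0 0.45;0 -0.12 2 0 0.45;0 -0.12 2.6 0 0.45;0 -0.12 2.95 0 0.45;-0.02 -0.12 3.02 0 0.45;-0.02 -0.12 3.02 0 0.45;-0.02 -0.12 3.02 0 0;-0.02 -0.12 3.02 0 0;-0.02 -0.12 3.02 0 0;-0.02 -0.12 3.02 0 0;-0.02 -0.12 3.02 0 0", force=25)

```text
clock: 24.4
position: [509.7, -161.2, 77.8]
ee_rot: [0.319, -0.012, 0.948, -0.006]
force: [-3.3, 2.6, 6.9]
finger_gap: 11.4
finger_force: 27.6
```

```bash
python3 - <<'E'
from jug import *
units([[509,-160,76]])
s,R=st();p=s["position"];h=np.array([612.5,p[1],55]);v=p-h;r=np.hypot(v[0],v[2]);a=np.arctan2(v[2],v[0]);print(r,a)
for f in np.arange(.1,2.01,.1):
    t=h+r*np.array([np.cos(a-f),0,np.sin(a-f)]);u=R.T@(t-p)/30;print(round(f,2),u.round(2),t.round())
E
```

```text
t 24.4 p [ 509.7 -161.2   77.8] q [-0.643  0.336 -1.07  -0.383  0.367 -0.564] F [-3.3  2.6  6.9] gap 11.4 ff 27.6
zaxis [ 0.604 -0.004 -0.797] tilt 37.17 yang 91.09 y_z -0.02
units to [ 509 -160   76] [0.05 0.04 0.03]
105.31326202072707 2.923780190862107
0.1 [-0.28 -0.01 -0.21] [ 512. -161.   88.]
0.2 [-0.58 -0.02 -0.4 ] [ 516. -161.   98.]
0.3 [-0.89 -0.03 -0.55] [ 521. -161.  107.]
0.4 [-1.22 -0.04 -0.67] [ 527. -161.  116.]
0.5 [-1.56 -0.05 -0.76] [ 533. -161.  124.]
0.6 [-1.91 -0.05 -0.82] [ 540. -161.  132.]
0.7 [-2.26 -0.06 -0.84] [ 549. -161.  139.]
0.8 [-2.61 -0.07 -0.82] [ 557. -161.  145.]
0.9 [-2.95 -0.08 -0.77] [ 566. -161.  150.]
1.0 [-3.29 -0.09 -0.68] [ 576. -161.  154.]
1.1 [-3.62 -0.1  -0.56] [ 586. -161.  157.]
1.2 [-3.94 -0.11 -0.41] [ 596. -161.  159.]
1.3 [-4.24 -0.12 -0.23] [ 607. -161.  160.]
1.4 [-4.52 -0.12 -0.02] [ 617. -161.  160.]
1.5 [-4.78 -0.13  0.22] [ 628. -161.  159.]
1.6 [-5.01 -0.13  0.48] [ 638. -161.  157.]
1.7 [-5.22 -0.14  0.77] [ 648. -161.  154.]
1.8 [-5.39 -0.14  1.07] [ 658. -161.  150.]
1.9 [-5.54 -0.14  1.39] [ 667. -161.  145.]
2.0 [-5.65 -0.15  1.72] [ 676. -161.  139.]
```

Emit:
carry_out(targets="-0.28 0 -0.21 0 0;-0.58 0 -0.4 0 0;-0.89 0 -0.55 0 0;-1.22 0 -0.67 0 0;-1.56 0 -0.76 0 0;-1.91 0 -0.82 0 0;-2.26 0 -0.84 0 0;-2.61 0 -0.82 0 0;-2.95 0 -0.77 0 0;-3.29 0 -0.68 0 0;-3.29 0 -0.68 0 0;-3.29 0 -0.68 0 0")

```text
clock: 25.4
position: [576.9, -160.8, 153.9]
ee_rot: [0.319, -0.012, 0.948, -0.009]
force: [-0.6, -6.6, 1.3]
finger_gap: 11.5
finger_force: 26.1
```

```bash
python3 - <<'E'
from jug import *
s,R=st();p=s["position"]
h=np.array([612.5,p[1],55]);v=p-h;r=np.hypot(v[0],v[2]);a=np.arctan2(v[2],v[0]);print(r,a, "phi",2.924-a)
units([[576,-161,154]])
for ph in np.arange(1.1,2.01,.1):
    t=h+105.3*np.array([np.cos(2.924-ph),0,np.sin(2.924-ph)]);u=R.T@(t-p)/30;print(round(ph,2),u.round(2))
E
```

```text
105.07786890392059 1.91635718599665 phi 1.00764281400335
t 25.4 p [ 576.9 -160.8  153.9] q [-0.544  0.232 -0.863 -0.105  0.31  -0.475] F [-0.6 -6.6  1.3] gap 11.5 ff 26.1
zaxis [ 0.604 -0.009 -0.797] tilt 37.19 yang 90.94 y_z -0.024
units to [ 576 -161  154] [ 0.02 -0.01 -0.02]
1.1 [-0.31 -0.01  0.1 ]
1.2 [-0.62 -0.01  0.26]
1.3 [-0.92 -0.02  0.44]
1.4 [-1.2  -0.03  0.65]
1.5 [-1.46 -0.03  0.89]
1.6 [-1.69 -0.04  1.15]
1.7 [-1.9  -0.04  1.43]
1.8 [-2.07 -0.04  1.74]
1.9 [-2.22 -0.04  2.06]
2.0 [-2.33 -0.04  2.39]
```

Emit:
carry_out(targets="-0.31 -0.03 0.1 0 0;-0.62 -0.05 0.26 0 0;-0.92 -0.07 0.44 0 0;-1.2 -0.09 0.65 0 0;-1.46 -0.1 0.89 0 0;-1.69 -0.1 1.15 0 0;-1.9 -0.1 1.43 0 0;-2.07 -0.1 1.74 0 0;-2.22 -0.1 2.06 0 0;-2.28 -0.1 2.22 0 0;-2.28 -0.1 2.22 0 0;-2.28 -0.1 2.22 0 0")

```text
clock: 26.4
position: [672.8, -161.2, 143.0]
ee_rot: [0.32, -0.012, 0.947, -0.007]
force: [1.9, -2.0, 5.1]
finger_gap: 11.7
finger_force: 33.8
```

```bash
python3 - <<'E'
from jug import *
s,R=st();p=s["position"]
h=np.array([612.5,p[1],55]);v=p-h;r=np.hypot(v[0],v[2]);a=np.arctan2(v[2],v[0]);print(r,a, "phi",2.924-a)
units([[667,-161,145]])
E
```

```text
106.6873241451798 0.9696115281433912 phi 1.9543884718566087
t 26.4 p [ 672.8 -161.2  143. ] q [-0.45   0.386 -0.666 -0.086  0.262 -0.395] F [ 1.9 -2.   5.1] gap 11.7 ff 33.8
zaxis [ 0.607 -0.006 -0.795] tilt 37.37 yang 91.08 y_z -0.022
units to [ 667 -161  145] [ 0.11  0.01 -0.17]
```

Emit:
carry_out(targets="0 0 0 0 0.2;0 0 0 0 0.35;0 0 0 0 0.35;0 0 0 0 0.35;0 0 -0.4 0 0.35;0 0 -1 0 0.35;0 0 -1.8 0 0.35;0 0 -2.6 0 0.35;0 0 -3.05 0 0.35;0.5 0.03 -3.05 0 0;1.4 0.06 -3.05 0 0;2.5 0.1 -3.05 0 0;3.6 0.1 -3.05 0 0;4.4 0.1 -3.05 0 0;4.72 0.1 -3.05 0 0;4.72 0.1 -3.05 0 0;4.72 0.1 -3.05 0 0")

```text
clock: 27.82
position: [503.5, -161.2, 129.0]
ee_rot: [0.318, -0.012, 0.948, -0.007]
force: [0.1, -0.4, 0.6]
finger_gap: 0.1
finger_force: 0.0
```

```bash
python3 - <<'E'
from jug import *
units([[531,-160.5,79],[562,-160.5,79]])
c=manip.calibration("wrist");p,d=manip.capture("wrist");cv2.imwrite("pics/w8.png",p)
P=pts(d,c);G=P[(P[:,2]>62)&(P[:,2]<90)&(np.abs(P[:,1]+160)<16)&(P[:,0]<600)&(P[:,0]>530)];print("toggle",len(G),len(G)and np.percentile(G,[2,50,98],axis=0).round(1))
G=P[(P[:,2]>50)&(P[:,2]<60)&(np.abs(P[:,1]+160)<60)&(P[:,0]<600)&(P[:,0]>500)];print("pod",len(G),len(G)and np.percentile(G,[1,50,99],axis=0).round(1))
for n in("scene","top"):
    pp,dd=manip.capture(n);cc=manip.calibration(n);P=pts(dd,cc);cv2.imwrite(f"pics/{n}8.png",pp)
    G=P[(P[:,2]>100)&(P[:,2]<180)&(np.abs(P[:,1]+160)<40)&(P[:,0]<700)&(P[:,0]>590)];print("guard",len(G),len(G)and np.percentile(G,[2,50,98],axis=0).round(1))
E
```

```text
t 27.82 p [ 503.5 -161.2  129. ] q [-0.652  0.187 -1.032 -0.192  0.371 -0.573] F [ 0.1 -0.4  0.6] gap 0.1 ff 0.0
zaxis [ 0.604 -0.005 -0.797] tilt 37.15 yang 91.06 y_z -0.02
units to [ 531.  -160.5   79. ] [0.28 0.04 1.88]
units to [ 562.  -160.5   79. ] [-0.55  0.02  2.51]
toggle 951 [[ 560.6 -170.7   62.4]
 [ 563.5 -161.    73.3]
 [ 573.7 -151.    80.6]]
pod 9421 [[ 538.7 -203.6   50.3]
 [ 557.6 -161.    55.4]
 [ 598.5 -118.1   58.3]]
guard 86 [[ 626.8 -193.1  100.6]
 [ 635.5 -188.8  114.2]
 [ 653.4 -127.4  127.4]]
guard 353 [[ 630.2 -192.   107.4]
 [ 650.7 -157.8  122.6]
 [ 671.  -127.   158.6]]
```

View pics/w8.png

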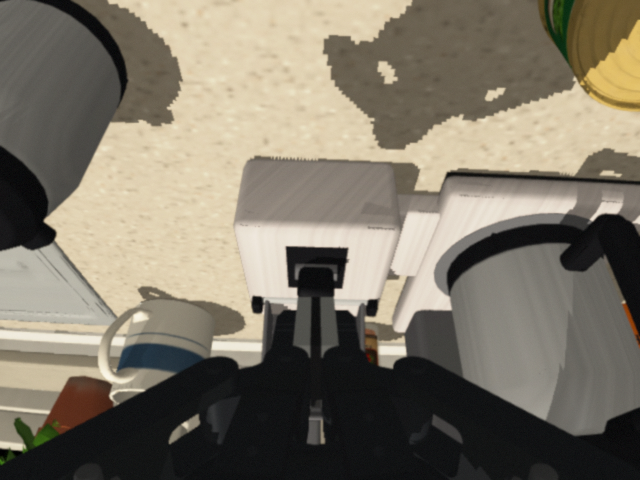

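Emit:
carry_out(targets="0.15 0.04 0.6 0 0;0.28 0.04 1.3 0 0;0.28 0.04 1.88 0 0;0.28 0.04 1.88 0 0;0.1 0.04 2.02 0 0;-0.1 0.04 2.17 0 0;-0.3 0.03 2.32 0 0;-0.5 0.02 2.47 0 0;-0.6 0.02 2.55 0 0;-0.6 0.02 2.55 0 0")

```text
clock: 28.8
position: [561.8, -159.9, 78.9]
ee_rot: [0.317, -0.011, 0.948, -0.007]
force: [-22.5, -0.3, 20.4]
finger_gap: -0.0
finger_force: 14.3
```

```bash
python3 - <<'E'
from jug import *
units([[568,-160.5,79]])
E
```

```text
t 28.8 p [ 561.8 -159.9   78.9] q [-0.562  0.384 -0.96  -0.344  0.32  -0.491] F [-22.5  -0.3  20.4] gap -0.0 ff 14.3
zaxis [ 0.602 -0.006 -0.799] tilt 36.98 yang 90.98 y_z -0.021
units to [ 568.  -160.5   79. ] [-0.17 -0.03  0.12]
```

Emit:
carry_out(targets="0 0 -0.5 0 0;0 0 -1.2 0 0;0 0 -2 0 0;0 0 -2.6 0 0;0 0 -2.6 0 0;0 0 -2.6 0 0")

```text
clock: 29.3
position: [517.4, -160.3, 142.5]
ee_rot: [0.32, -0.012, 0.947, -0.008]
force: [-0.1, -0.3, -0.1]
finger_gap: -0.0
finger_force: 0.0
```

```bash
python3 - <<'E'
from jug import *
c=manip.calibration("wrist");p,d=manip.capture("wrist");cv2.imwrite("pics/w9.png",p)
P=pts(d,c);G=P[(P[:,2]>60)&(P[:,2]<90)&(np.abs(P[:,1]+160)<14)&(P[:,0]<605)&(P[:,0]>540)]
print(len(G),len(G)and np.percentile(G,[2,50,98],axis=0).round(1))
for lo in range(60,86,4):
    g=G[(G[:,2]>=lo)&(G[:,2]<lo+4)]
    if len(g)>3:print(lo,len(g),np.percentile(g[:,0],[5,50,95]).round(1))
for n in("scene","top"):
    pp,dd=manip.capture(n);cc=manip.calibration(n);P=pts(dd,cc)
    G=P[(P[:,2]>64)&(P[:,2]<90)&(np.abs(P[:,1]+160)<12)&(P[:,0]<605)&(P[:,0]>550)];print(n,len(G),len(G)and np.percentile(G,[2,50,98],axis=0).round(1))
units([[668,-160.5,145]])
E
```

```text
1681 [[ 572.1 -170.8   60.4]
 [ 579.  -160.9   70.4]
 [ 586.2 -150.9   81.3]]
60 408 [571.6 574.3 577.1]
64 276 [575.2 576.8 578.7]
68 265 [577.2 578.6 580.7]
72 277 [579.  580.6 582.4]
76 290 [581.1 582.7 584.9]
80 165 [582.5 584.7 587.6]
scene 50 [[ 574.1 -169.5   65. ]
 [ 579.1 -158.5   74.7]
 [ 586.2 -150.3   81.5]]
top 56 [[ 562.6 -168.9   64.8]
 [ 580.7 -158.6   75.1]
 [ 589.1 -149.3   83.8]]
t 29.45 p [ 516.7 -159.5  140.3] q [-0.627  0.176 -0.995 -0.152  0.358 -0.551] F [-0.4  0.7 -0.1] gap -0.2 ff 0.0
zaxis [ 0.603 -0.005 -0.798] tilt 37.1 yang 91.11 y_z -0.02
units to [ 668.  -160.5  145. ] [-4.12 -0.13  2.92]
```

Emit:
carry_out(targets="-0.5 0 -0.1 0 0;-1.4 0 -0.1 0 0;-2.4 -0.05 -0.1 0 0.35;-3.3 -0.1 -0.1 0 0.35;-3.9 -0.13 -0.1 0 0.35;-4.13 -0.13 -0.05 0 0.35;-4.13 -0.13 0.3 0 0.35;-4.13 -0.13 1 0 0.35;-4.13 -0.13 1.8 0 0.35;-4.13 -0.13 2.5 0 0.35;-4.13 -0.13 2.92 0 0.35;-4.13 -0.13 2.92 0 0.35;-4.13 -0.13 2.92 0 0;-4.13 -0.13 2.92 0 0;-4.13 -0.13 2.92 0 0;-4.13 -0.13 2.92 0 0", force=25)

```text
clock: 30.78
position: [665.2, -161.1, 143.4]
ee_rot: [0.315, -0.01, 0.949, -0.007]
force: [-1.7, -5.7, -9.5]
finger_gap: 11.9
finger_force: 26.6
```

```bash
python3 - <<'E'
from jug import *
units([[668,-160.5,145]])
s,R=st();p=s["position"];h=np.array([612.5,p[1],55]);v=p-h;r=np.hypot(v[0],v[2]);a=np.arctan2(v[2],v[0]);print(r,a)
for f in np.arange(.1,2.01,.1):
    t=h+r*np.array([np.cos(a+f),0,np.sin(a+f)]);u=R.T@(t-p)/30;print(round(f,2),u.round(2),t.round())
E
```

```text
t 30.78 p [ 665.2 -161.1  143.4] q [-0.454  0.375 -0.674 -0.073  0.26  -0.396] F [-1.7 -5.7 -9.5] gap 11.9 ff 26.6
zaxis [ 0.599 -0.007 -0.801] tilt 36.79 yang 90.89 y_z -0.02
units to [ 668.  -160.5  145. ] [-0.11  0.02  0.01]
102.89348464421096 1.0330561194145396
0.1 [ 0.15  0.   -0.31] [ 656. -161.  148.]
0.2 [ 0.32  0.   -0.6 ] [ 647. -161.  152.]
0.3 [ 0.53  0.01 -0.88] [ 637. -161.  155.]
0.4 [ 0.76  0.01 -1.13] [ 627. -161.  157.]
0.5 [ 1.01  0.02 -1.36] [ 616. -161.  158.]
0.6 [ 1.29  0.02 -1.56] [ 606. -161.  158.]
0.7 [ 1.59  0.03 -1.74] [ 596. -161.  157.]
0.8 [ 1.9   0.03 -1.88] [ 586. -161.  154.]
0.9 [ 2.22  0.04 -1.99] [ 576. -161.  151.]
1.0 [ 2.56  0.05 -2.07] [ 567. -161.  147.]
1.1 [ 2.9   0.06 -2.11] [ 558. -161.  142.]
1.2 [ 3.24  0.06 -2.12] [ 549. -161.  136.]
1.3 [ 3.58  0.07 -2.1 ] [ 541. -161.  129.]
1.4 [ 3.92  0.08 -2.04] [ 534. -161.  122.]
1.5 [ 4.25  0.09 -1.95] [ 528. -161.  114.]
1.6 [ 4.57  0.1  -1.82] [ 523. -161.  105.]
1.7 [ 4.87  0.11 -1.67] [ 518. -161.   96.]
1.8 [ 5.16  0.12 -1.48] [ 514. -161.   86.]
1.9 [ 5.43  0.12 -1.27] [ 512. -161.   76.]
2.0 [ 5.68  0.13 -1.03] [ 510. -161.   66.]
```

Emit:
carry_out(targets="0.15 0 -0.31 0 0;0.32 0 -0.6 0 0;0.53 0 -0.88 0 0;0.76 0 -1.13 0 0;1.01 0 -1.36 0 0;1.29 0 -1.56 0 0;1.59 0 -1.74 0 0;1.9 0.03 -1.88 0 0;2.22 0.04 -1.99 0 0;2.56 0.05 -2.07 0 0;2.9 0.06 -2.11 0 0;3.24 0.06 -2.12 0 0;3.58 0.07 -2.1 0 0;3.92 0.08 -2.04 0 0;4.25 0.09 -1.95 0 0;4.57 0.1 -1.82 0 0;4.87 0.11 -1.67 0 0;5.05 0.12 -1.56 0 0;5.05 0.12 -1.56 0 0;5.05 0.12 -1.56 0 0")

```text
clock: 32.45
position: [517.8, -161.0, 90.8]
ee_rot: [0.317, -0.011, 0.948, -0.007]
force: [-5.2, -3.7, 2.0]
finger_gap: 11.9
finger_force: 29.0
```

Emit:
carry_out(targets="0.14 0 0.09 0 0;0.26 0 0.19 0 0;0.38 0 0.3 0 0;0.45 0 0.36 0 0;0.45 0 0.36 0 0;0.45 0 0.36 0 0")

```text
clock: 32.95
position: [513.8, -161.0, 74.3]
ee_rot: [0.317, -0.012, 0.948, -0.007]
force: [-4.5, -2.8, 2.5]
finger_gap: 11.5
finger_force: 30.0
```

```bash
python3 - <<'E'
from jug import *
units([[510,-160.5,77]])
for n in("scene","top"):
    pp,dd=manip.capture(n);cc=manip.calibration(n);P=pts(dd,cc)
    G=P[(P[:,2]>80)&(P[:,2]<110)&(np.abs(P[:,1]+160)<26)&(P[:,0]<605)&(P[:,0]>545)];
    if len(G)>20:
        A=np.c_[G[:,0]-575,np.ones(len(G))];print(n,len(G),np.linalg.lstsq(A,G[:,2],rcond=None)[0].round(3),np.median(G,0).round(1))
E
```

```text
t 32.95 p [ 513.8 -161.    74.3] q [-0.634  0.349 -1.062 -0.389  0.36  -0.557] F [-4.5 -2.8  2.5] gap 11.5 ff 30.0
zaxis [ 0.602 -0.005 -0.799] tilt 36.99 yang 91.04 y_z -0.02
units to [ 510.  -160.5   77. ] [ 0.05  0.02 -0.15]
scene 311 [-6.0000e-03  9.2326e+01] [ 574.5 -160.    92.3]
top 412 [-1.000e-02  9.197e+01] [ 574.9 -160.2   91.9]
```

Emit:
carry_out(targets="0.05 0 0.06 0 0;0.09 0 0.12 0 0;0.09 0 0.12 0 0")

```text
clock: 33.3
position: [514.3, -161.1, 71.4]
ee_rot: [0.319, -0.012, 0.948, -0.007]
force: [-15.6, -0.9, 21.6]
finger_gap: 11.5
finger_force: 34.3
```

```bash
python3 - <<'E'
from jug import *
units([[510,-160.5,77]])
for n in("scene","top"):
    c0=np.load(n+"0c.npz");P0=pts(np.load(n+"0.npy"),c0)
    pp,dd=manip.capture(n);cc=manip.calibration(n)
    for P in(P0,pts(dd,cc)):
        G=P[(P[:,2]>80)&(P[:,2]<110)&(np.abs(P[:,1]+160)<26)&(P[:,0]<605)&(P[:,0]>545)]
        A=np.c_[G[:,0]-575,np.ones(len(G))];print(n,len(G),np.linalg.lstsq(A,G[:,2],rcond=None)[0].round(4))
E
```

```text
t 33.3 p [ 514.3 -161.1   71.4] q [-0.635  0.359 -1.066 -0.406  0.362 -0.557] F [-15.6  -0.9  21.6] gap 11.5 ff 34.3
zaxis [ 0.605 -0.005 -0.797] tilt 37.2 yang 91.07 y_z -0.02
units to [ 510.  -160.5   77. ] [ 0.    0.02 -0.24]
scene 311 [-6.00000e-04  9.19557e+01]
scene 322 [1.40000e-03 9.18321e+01]
top 420 [1.16000e-02 9.23258e+01]
top 416 [2.90000e-03 9.16339e+01]
```

Shut, with 21 N of reaction at the stop. Next: release and back off.

Emit:
carry_out(targets="0 0 0 0 0.2;0 0 0 0 0.35;0 0 0 0 0.4;0 0 0 0 0.4;0 0 -0.5 0 0.4;0 0 -1.2 0 0.4;0 0 -2 0 0.4;0 0 -3 0 0.4;0 0 -4 0 0.4;0 0 -4.5 0 0.4;0 0 -4.5 0 0.4;0 0 -4.5 0 0.4")

```text
clock: 34.4
position: [433.6, -161.2, 178.7]
ee_rot: [0.319, -0.012, 0.948, -0.008]
force: [0.6, -0.2, -0.0]
finger_gap: 34.2
finger_force: 0.0
```

```bash
python3 - <<'E'
from jug import *
units([[510,-160.5,77]])
for n in("scene","top"):
    c0=np.load(n+"0c.npz");P0=pts(np.load(n+"0.npy"),c0)
    pp,dd=manip.capture(n);cc=manip.calibration(n);Q=pts(dd,cc);print(jugfit(Q,np.array([612,-15.]),25))
    for P in(P0,Q):
        G=P[(P[:,2]>80)&(P[:,2]<110)&(np.abs(P[:,1]+160)<26)&(P[:,0]<605)&(P[:,0]>545)]
        A=np.c_[G[:,0]-575,np.ones(len(G))];print(n,len(G),np.linalg.lstsq(A,G[:,2],rcond=None)[0].round(4))
E
```

```text
t 34.4 p [ 433.6 -161.2  178.7] q [-0.793 -0.048 -1.078  0.047  0.44  -0.706] F [ 0.6 -0.2 -0. ] gap 34.2 ff 0.0
zaxis [ 0.605 -0.007 -0.796] tilt 37.21 yang 91.06 y_z -0.022
units to [ 510.  -160.5   77. ] [0.02 0.05 4.24]
(array([ 6.12281e+02, -1.45730e+01,  1.50000e-02, -1.10000e-02]), 895, array([-1.20000e-02,  2.20000e-02,  1.71844e+02]), 84)
scene 311 [-6.00000e-04  9.19557e+01]
scene 320 [2.30000e-03 9.18903e+01]
(array([ 6.1318e+02, -1.6551e+01,  2.3000e-02,  8.0000e-03]), 343, array([0., 0., 0.]), 0)
top 420 [1.16000e-02 9.23258e+01]
top 420 [-1.70000e-03  9.17247e+01]
```

```bash
python3 -c "
from station import manip
print(manip.close_job())"
```

```text
the job is handed in; nothing more can be done
None
```

I seated the jug on its pegs with the handle to the front, opened the guard, pushed the toggle fully to the rear and shut the guard again; handed in at about 34.5 s with the robot clear. The hand-in returned no verdict.

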